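# Load the warm-air dryer and set its wind-up timer

### The arm

A 7-joint arm with a two-finger parallel gripper is mounted at the origin on the work surface. World frame = base frame: x ahead of the robot, y to its left, z up, the work surface at z = 0. Lengths are in m, angles in rad, forces in N, time in s.
With the tool pointing down it reaches from about 0.4 to 0.875 m from the base axis. Payload 19.3 kg.
Tool frame: the origin (TCP) lies at the very end of the fingers, on their centre line; the grasp point (between the pads) lies 19 mm behind it; z points along the fingers, y is the line along which they close (so a half turn about z gives the same grasp; the last joint's range is limited). The gripper opens to 85 mm and grips with 20 to 120 N. Pads are 22 mm wide; open, the fingers measure 114 mm over their backs; the gripper's body (76 mm by 85 mm) begins 54 mm behind the grasp point. The pads swing forward as they close: fully open they stand 13 mm farther back than shut.
Start: joints at [-1.18, 0.521, -0.036, 1.599, 0.021, 1.021, -0.113], TCP at [0.278, 0.56, 0.2] pointing down, gripper open.
Joint ranges: [-2.91, 2.91], [-0.3, 2.13], [-1.5, 1.42], [0.17, 2.43], [-1.26, 4.41], [0.16, 1.93], [-2.52, 2.52]. Speed limits (rad/s): [1.89, 1.89, 2.39, 2.39, 3.01, 3.01, 3.01].

### API

Orientations are given as [roll, pitch, yaw] about the fixed x, y, z axes, in that order (R = Rz(yaw) Ry(pitch) Rx(roll)).
In Python, from workcell import bot gives the robot as it stands. The module is installed in compiled form; this text tells all that it offers.
- The arm moves only by the tool apply_moves, never from a script. Its arguments are lists of equal length, an entry for each row: "claw": the finger opening in m, from 0 to 0.0854; "xyz": the shift along the tool's x, y, z in m, a list of three; "twist": the turn, a rotation vector about the tool's x, y, z in rad, a list of three. A call has 1 to 20 rows; each row shifts and turns the commanded pose from where the row before left it, along the tool's axes as they then stand; what a row does not reach is not made up. A row lasts 1/10 s, in which the tool goes at most 50 mm and 8.59 degrees, less where a joint would pass 70% of its speed; a pose out of reach is approached as far as the arm can. A call with a gripper value outside its range is refused whole. The fingers move at their own pace and stop on an object; "force" is the grip in N (left out, the last holds). Time passes only in rows, so rows that do not move let the fingers close. It gives the time, the measured TCP pose, the force, the opening and the grip force at its end, in the units of the state.
- bot.observe(): the state, without advancing time (a new reading comes with each control period).
- bot.grab_frame(name): name is "side" or "top"; returns a dict with "img" (420x560x3 uint8, red, green, blue), "vfov" (degrees; the focal length in pixels is half the picture's height over the tangent of half this angle, whatever the lens; pixels are square), "cx", "cy" (the principal point, pixels), "view" (4x4, takes a point from world to camera coordinates). Camera axes: x right, y up, looking along -z (the intrinsics and any distortion apply to the point x, -y, -z); pixel columns grow to the right and rows downward; lengths in m; the calibration is good to about 2 mm. A picture is of the moment at which its call begins. There is no depth.
- bot.job_done(): hands the job in; it is judged then, once.
Trained networks look in the newest picture that a camera, given by its name, has taken for a name from the list of things; names that differ only in an ending like _2 or _b are one class to them, and where a whole thing is asked for, a point or a joint stands for the part that bears it (a point fixed in the world has none). Each returns a list of dicts, best first, with "score" (0 to 1); they miss things now and then, are a little off and sometimes report something else, mostly with a low value. They report only what shows in the picture. A call takes as long as a camera call. They do not tell look-alikes from the thing itself.
- bot.find_in(camera, query): "position" ([x, y, z] in m, in world coordinates, good to about 4 mm: the middle of the surface that is visible of it).
The state is a dict: "clock": time; "qpos": joint angles; "qd": joint speeds; "joint_efforts": joint torques, N m; "position": TCP position; "tool_rot": TCP orientation; "force": force on the tool from outside, world axes, zero at the start; "moment": the same for the moment, N m; "grip_width": finger opening in m; "finger_force": force on a finger pad.
Only numpy, scipy, OpenCV 4.12 (cv2) and the standard library are available. Lean on these libraries where they do the work, as an engineer would, in place of code of your own. Each camera call takes 0.05 s, during which the arm holds its last target. There are 200 camera calls.

### The job

The rear wiper arm has been touched up and is ready for the dryer: lay it gently, right way up, across the dryer's two notched rests, down in both notches and let go. Then start the dryer on its wind-up timer: turn the knob clockwise past the 30-minute top mark, and from there back down to 20 minutes. Don't drop the arm, and leave everything else on the shelf where it stands.

Things in the scene. Friction and masses are not known exactly. Their poses are not given: they have to be found in the camera images.
- wiper_arm: Loose black rear wiper arm, no blade, 193 mm, 140 g. Straight bar 160 mm long, 18 wide, 13 thick (grip across it near the middle); hub 33 mm across at the -x end, downward claw at the +x end, both reaching 14 mm below the bar, on which it stands on the shelf. Origin: middle of the bar's flat underside, bare from x = -67 to +80 mm. x along the bar hub to claw, z out of its top.
- dryer: Fixed warm-air dryer: grey cabinet 200 (x) by 220 (y) mm, louvred top 65 mm high, origin under its centre. Two upright rests at y = -45 and +45 mm, 10 mm thick (y), 60 wide (x); each has a notch open upward, flat floor 30 mm wide, 115 mm above the shelf, flared lips to 136 mm. The arm lies in both notches, along the dryer's y, hub at either end, hub and claw hanging outside the rests.
- rests_mid (a point): Point midway between the two notches of the dryer, at the level of their floors (115 mm above the shelf), axes as the dryer's. The wiper arm's origin belongs here; it may lie up to 25 mm off along the dryer's y.
- console: Fixed desk console of the wind-up timer: grey steel box 150 mm wide (y), about 150 deep (x), its flat panel sloping up at 35 degrees away from the front (-x) edge; rear top edge about 140 mm high. Origin under its centre, z up. A flat scale plate 112 mm across and the round timer knob are in the middle of the panel; nothing else stands proud.
- timer_grip (a point): Grip point on the axis of the timer knob, 24 mm above the sloped panel. Knob: black, round, ribbed, 54 mm in diameter, flank from 6 to 36 mm above the panel; grip it across the diameter at any angle, with the tool in line with its axis. z: the axis, out of the panel (35 degrees from vertical, leaning to the console's front). x turns with the knob, along its white pointer line.
- timer (a joint): Knob angle (rad), growing clockwise seen facing the panel; 0.1047 (6 degrees) a minute. 0 = off, pointer straight up the slope (12 o'clock). Long ticks at 0, 10 (1.047), 20 (2.094, 4 o'clock), 30 (3.142, 6 o'clock, the last mark); end stop 3.49. Starts at 3 to 9 minutes. Friction 0.08 N m, no spring return: stays where left, does not visibly run down.
- jug: Bystander: blue washer-fluid jug 155 by 105 mm, 273 mm high; origin at the centre of its underside.
- mug: Bystander: white ceramic mug, 84 mm across, 95 mm high; origin at the centre of its underside.
- funnel: Bystander: aluminium funnel standing mouth down, 140 mm across, 145 mm high; origin at the centre of its underside.
- scraper: Bystander: grey plastic ice scraper lying flat, 200 mm long, 100 mm wide at the blade (+x), 23 mm high; origin on its underside.
- wiper_blade: Bystander: black rubber-edged wiper blade lying along its x, 290 mm long, 20 mm wide, 21 mm high; origin at the middle of its underside.
- spray_can: Bystander: bare aluminium spray can, 66 mm across, 190 mm high; origin at the centre of its underside.
- tape_roll: Bystander: roll of paper masking tape lying flat, 104 mm across, 36 mm high; origin at the centre of its underside.
There are look-alikes about, which are no part of the job. Leave any red look-alike of the wiper_arm alone.

How it is judged:
By the outcome, as a careful person would: the job done as asked, in the order asked, and still so for the second after the job is handed in, with the robot touching nothing.
It also fails if it takes over 61 s, if anything falls off the work surface, if the arm or the gripper's body presses on something with over 40 N, if the wrist force passes 120 N, or if a joint passes its speed limit or range.

## Working session

There is one attempt and no reset: what is moved stays moved. The work goes in short steps, Python scripts to look and compute and a tool call to move; the robot and the scene stay as the last step left them, time stands still between calls to the robot, and variables do not carry over. Pictures are saved under pics/ and viewed, at most 10 in all, crops included, and the job is handed in when it is done.

Besides the shell and the picture viewer there is one more tool, called after "Emit:" as name(argument=value, ...), one argument or row to a line, values as JSON. apply_moves: Moves the arm, as the interface text tells. Its arguments: {"type":"object","properties":{"claw":{"type":"array"},"xyz":{"type":"array"},"twist":{"type":"array"},"force":{"type":"number"}},"required":["claw","xyz","twist"]}

```bash
mkdir -p pics
cat > h.py <<'E'
import numpy as np, cv2
from workcell import bot
def grab(n,fn=None):
    f=bot.grab_frame(n)
    if fn: cv2.imwrite('pics/'+fn,cv2.cvtColor(f['img'],cv2.COLOR_RGB2BGR))
    return f
def proj(f,p):
    p=np.atleast_2d(p); V=np.array(f['view']); c=p@V[:3,:3].T+V[:3,3]
    F=f['img'].shape[0]/2/np.tan(np.radians(f['vfov'])/2)
    return np.c_[f['cx']+F*c[:,0]/-c[:,2], f['cy']-F*c[:,1]/-c[:,2]]
def ray(f,u,v,z):
    "world point on plane z=const for pixel"
    V=np.array(f['view']);R=V[:3,:3];o=-R.T@V[:3,3]
    F=f['img'].shape[0]/2/np.tan(np.radians(f['vfov'])/2)
    d=R.T@np.array([(u-f['cx'])/F,-(v-f['cy'])/F,-1])
    return o+d*(z-o[2])/d[2]
E
python3 - <<'E'
from h import *
for n in('side','top'):
    f=grab(n,n+'0.png'); V=np.array(f['view']); print(n,{k:f[k] for k in f if k not in('img','view')}, (-V[:3,:3].T@V[:3,3]).round(3), V[:3,:3].round(3).tolist())
    for q in ['wiper_arm','dryer','console','timer_grip','jug','mug','funnel','scraper','wiper_blade','spray_can','tape_roll']:
        for r in bot.find_in(n,q):
            p=r['position']; print(q,round(r['score'],2),np.round(p,3),proj(f,p)[0].round())
s=bot.observe();print(s)
E
```

```text
side {'vfov': 51.84344316574903, 'cx': 277.06190908471194, 'cy': 209.04734088777826} [-0.03  -0.941  1.305] [[0.889, -0.459, 0.007], [0.339, 0.666, 0.664], [-0.309, -0.588, 0.748]]
wiper_arm 0.79 [ 0.44  -0.021  0.024] [274. 230.]
wiper_arm 0.61 [0.204 0.331 0.026] [184. 190.]
dryer 0.55 [0.556 0.28  0.058] [266. 165.]
console 0.72 [ 0.725 -0.03   0.06 ] [339. 200.]
console 0.67 [ 0.601 -0.35   0.085] [361. 269.]
timer_grip 0.76 [ 0.584 -0.338  0.112] [356. 264.]
timer_grip 0.48 [0.562 0.28  0.056] [267. 165.]
mug 0.87 [ 0.728 -0.026  0.057] [339. 199.]
funnel 0.59 [ 0.771 -0.17   0.036] [369. 224.]
scraper 0.18 [0.554 0.281 0.061] [265. 165.]
wiper_blade 0.53 [0.352 0.275 0.009] [223. 190.]
spray_can 0.6 [0.757 0.127 0.122] [327. 162.]
spray_can 0.46 [0.554 0.282 0.058] [265. 165.]
tape_roll 0.75 [ 0.564 -0.527  0.031] [380. 325.]
top {'vfov': 44.16272016364996, 'cx': 281.1219829434927, 'cy': 210.010012337459} [2.610e-01 1.000e-03 1.608e+00] [[-0.014, -1.0, -0.01], [0.99, -0.015, 0.141], [-0.141, -0.008, 0.99]]
wiper_arm 0.92 [ 0.448 -0.017  0.031] [291. 222.]
wiper_arm 0.89 [0.172 
[... 657 characters left out ...]
 array([-1.18020432,  0.52138407, -0.03627766,  1.59952761,  0.02121486,
        1.02111337, -0.11280212]), 'qd': array([ 6.35681386e-05, -1.25160908e-03, -1.01688595e-03,  1.16310339e-03,
       -9.30600293e-04, -2.24339049e-03, -1.07250589e-03]), 'joint_efforts': array([ 1.44939411e-03, -9.26838684e+01,  1.97864816e+00, -3.70255530e+01,
        1.80789636e-02,  1.66872287e-03,  2.44164688e-06]), 'position': array([0.27793889, 0.5597692 , 0.20029107]), 'tool_rot': array([-3.14154734e+00,  2.78547619e-05,  2.68074450e+00]), 'force': array([ 0.02800229,  0.08430466, -0.2898805 ]), 'moment': array([ 0.00014352, -0.0072541 ,  0.00956427]), 'finger_force': 0.0, 'grip_width': 0.08540250667126471}
```

View pics/top0.png

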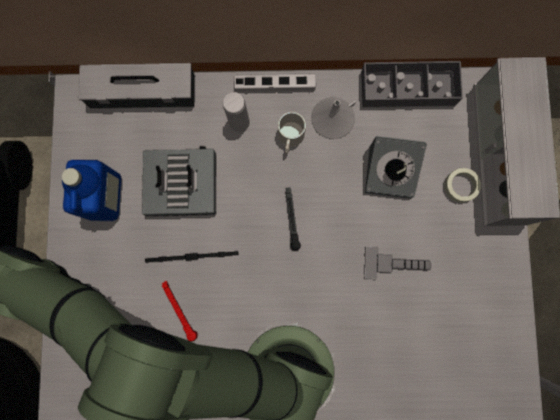

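View pics/side0.png

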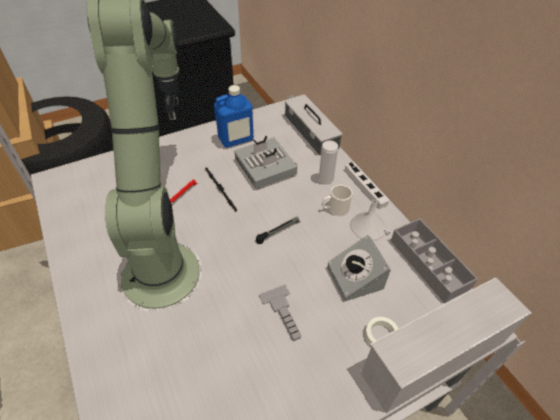

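Top picture: black wiper arm at (291,218), with hub at (295,245) and claw at (289,188). The dryer is at (180,183) and the console knob at (397,170). Things that could be taken for the arm are the red look-alike at (180,312) and the black wiper blade at (191,257). I choose the black arm at (291,218). The side picture agrees: arm at (277,231), red one at (183,190), blade at (221,190).

Run:
```python
import cv2,numpy as np
t=cv2.imread('pics/top0.png');s=cv2.imread('pics/side0.png')
def c(i,x,y,w,h,W,H): return cv2.resize(i[y:y+h,x:x+w],(W,H),interpolation=cv2.INTER_CUBIC)
a=np.hstack([c(t,250,175,80,80,266,266),c(t,138,140,85,85,266,266),c(t,360,130,75,75,266,266)])
b=np.hstack([c(s,240,195,80,80,266,266),c(s,228,125,75,75,266,266),c(s,322,232,75,75,266,266)])
cv2.imwrite('pics/crop.png',np.vstack([a,b]))
# arm mask stats top
f=t.astype(int).max(2); m=(f<75).astype(np.uint8); m2=np.zeros_like(m); m2[180:255,275:310]=m[180:255,275:310]
ys,xs=np.nonzero(m2); print(len(xs))
for y in range(183,254,4):
    x=xs[ys==y]; print(y,(x.min(),x.max()) if len(x) else None)
```

```text
428
183 None
187 None
191 (np.int64(286), np.int64(290))
195 (np.int64(286), np.int64(291))
199 (np.int64(286), np.int64(291))
203 (np.int64(287), np.int64(292))
207 (np.int64(287), np.int64(292))
211 (np.int64(287), np.int64(293))
215 (np.int64(288), np.int64(293))
219 (np.int64(289), np.int64(294))
223 (np.int64(289), np.int64(294))
227 (np.int64(289), np.int64(295))
231 (np.int64(290), np.int64(295))
235 (np.int64(290), np.int64(297))
239 (np.int64(290), np.int64(297))
243 (np.int64(290), np.int64(299))
247 (np.int64(290), np.int64(299))
251 None
```

View pics/crop.png

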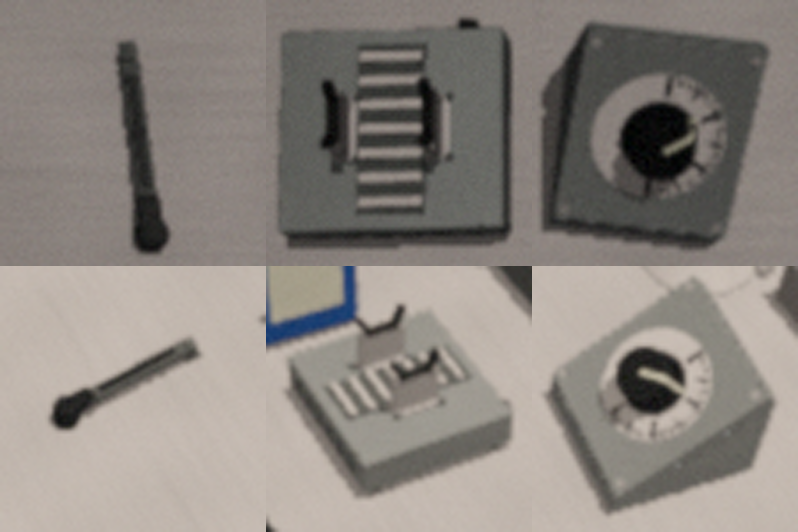

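The top crops show the black arm with its hub at about (295,246) and its claw at (288,187). The dryer's rests are separated along image x (world y). The knob pointer is at about 8–9 min. The crop confirms the arm choice. Next I fit the poses.

```bash
cat > fit.py <<'E'
from h import *
from scipy.optimize import least_squares
ft=grab('top'); fs=grab('side')
def fit(model,obs,x0):
    def res(p):
        c,s=np.cos(p[2]),np.sin(p[2]); M=np.array(model); w=np.c_[p[0]+c*M[:,0]-s*M[:,1],p[1]+s*M[:,0]+c*M[:,1],M[:,2]]
        return np.concatenate([(proj(f,w)-np.array(o)).ravel() for f,o in obs])
    r=least_squares(res,x0); return r.x,r.fun
T=lambda x0,y0,k,pts:[(x0+a/k,y0+b/k) for a,b in pts]
# dryer top corners: order (+x,+y),(+x,-y),(-x,-y),(-x,+y)
m=[(.1,.11,.065),(.1,-.11,.065),(-.1,-.11,.065),(-.1,.11,.065)]
k=266/85;ks=266/75
dt=T(138,140,k,[(14,30),(243,30),(240,233),(13,233)])
ds=T(228,125,ks,[(162,44),(244,142),(104,200),(25,95)])
p,r=fit(m,[(ft,dt)],[.568,.318,0]);print('dryer top',p.round(4),r.round(1))
p,r=fit(m,[(ft,dt),(fs,ds)],p);print('dryer both',p.round(4),r.round(1))
# console panel
m=[(.075,.075,.14),(.075,-.075,.14),(-.075,-.075,.035),(-.075,.075,.035)]
ct=T(360,130,ks,[(58,22),(234,45),(184,238),(12,226)])
cs=T(322,232,ks,[(157,14),(243,137),(78,245),(24,115)])
p,r=fit(m,[(ft,ct)],[.6,-.33,-.1]);print('console top',p.round(4),r.round(1))
p,r=fit(m,[(ft,ct),(fs,cs)],p);print('console both',p.round(4),r.round(1))
# wiper arm bar edges rows 195..231 at z .027
a=ray(ft,289,197,.027);b=ray(ft,293.0,231,.027);print(a,b,np.degrees(np.arctan2(*(a-b)[[1,0]])))
print('claw end',ray(ft,288.5,186,.025),'hub end',ray(ft,295,250,.02))
for u,v in[(61+0,415-266),(195,350-266)]: print('side ends',ray(fs,240+u/3.325,195+v/3.325,.02))
E
python3 fit.py
```

```text
dryer top [ 0.572   0.3243 -0.0067] [ 1.2  0.5 -0.4 -0.2 -0.2 -0.4 -0.5  0.2]
dryer both [0.5728 0.3223 0.0049] [ 1.4  0.6 -0.2 -0.9  0.9 -1.1  0.5  0.3  0.2 -1.4  1.   0.4 -2.3 -0.7
 -1.9 -2.6]
console top [ 0.5984 -0.3263 -0.1462] [-1.5 -0.2  0.3 -0.2  0.7  1.7  0.5 -1.2]
console both [ 0.5964 -0.3315 -0.1389] [ 0.1  0.6  1.9  0.2  2.6  2.1  2.4 -0.4  2.4 -2.6 -0.3 -2.7 -0.  -3.1
 -2.9 -1.8]
[ 0.52603032 -0.01041674  0.027     ] [ 0.42017961 -0.02096988  0.027     ] 5.693482068258089
claw end [ 0.56104466 -0.00943839  0.025     ] hub end [ 0.36234179 -0.02618633  0.02      ]
side ends [ 0.36823938 -0.03579416  0.02      ]
side ends [ 0.54928168 -0.02073239  0.02      ]
```

Emit:
apply_moves(
  claw=[0.085, 0.085, 0.085, 0.085, 0.085, 0.085, 0.085, 0.085, 0.085, 0.085, 0.085, 0.085, 0.085, 0.085, 0.085, 0.085, 0.085, 0.085, 0.085, 0.085],
  xyz=[
    [0, 0, 0],
    [0, 0, 0],
    [0, 0, 0],
    [0, 0, 0],
    [-0.0087, -0.0396, 0],
    [-0.0087, -0.0396, 0],
    [-0.0087, -0.0396, 0],
    [-0.0087, -0.0396, 0],
    [-0.0087, -0.0396, 0],
    [-0.0087, -0.0396, 0],
    [-0.0087, -0.0396, 0],
    [-0.0087, -0.0396, 0],
    [-0.0087, -0.0396, 0],
    [-0.0087, -0.0396, 0],
    [-0.0087, -0.0396, 0],
    [-0.0087, -0.0396, 0],
    [-0.0087, -0.0396, 0],
    [-0.0087, -0.0396, 0],
    [-0.0087, -0.0396, 0],
    [0, 0, 0],
  ],
  twist=[
    [0, 0, -0.139],
    [0, 0, -0.139],
    [0, 0, -0.139],
    [0, 0, -0.139],
    [0, 0, 0],
    [0, 0, 0],
    [0, 0, 0],
    [0, 0, 0],
    [0, 0, 0],
    [0, 0, 0],
    [0, 0, 0],
    [0, 0, 0],
    [0, 0, 0],
    [0, 0, 0],
    [0, 0, 0],
    [0, 0, 0],
    [0, 0, 0],
    [0, 0, 0],
    [0, 0, 0],
    [0, 0, 0],
  ],
  force=40,
)

```text
clock: 3.3
position: [0.4652, -0.0239, 0.2005]
tool_rot: [-3.14, 0.001, -3.052]
force: [0.2, 1.8, 0.1]
grip_width: 0.0847
finger_force: 0.0
```

Emit:
apply_moves(
  claw=[0.085, 0.085, 0.085, 0.085, 0.085, 0.085, 0.085, 0.085, 0.02, 0.01, 0.01, 0.01, 0.01, 0.01],
  xyz=[
    [0, 0, 0.04],
    [0, 0, 0.04],
    [0, 0, 0.04],
    [0, 0, 0.03],
    [0, 0, 0.02],
    [0, 0, 0.014],
    [0, 0, 0.01],
    [0, 0, 0],
    [0, 0, 0],
    [0, 0, 0],
    [0, 0, 0],
    [0, 0, 0],
    [0, 0, 0],
    [0, 0, 0],
  ],
  twist=[
    [0, 0, 0],
    [0, 0, 0],
    [0, 0, 0],
    [0, 0, 0],
    [0, 0, 0],
    [0, 0, 0],
    [0, 0, 0],
    [0, 0, 0],
    [0, 0, 0],
    [0, 0, 0],
    [0, 0, 0],
    [0, 0, 0],
    [0, 0, 0],
    [0, 0, 0],
  ],
)

```text
clock: 4.7
position: [0.4644, -0.0191, 0.0064]
tool_rot: [-3.142, 0.0, -3.046]
force: [0.1, -0.9, 0.6]
grip_width: 0.0099
finger_force: 0.0
```

Run:
```python
from h import *
s=bot.observe();print(s['position'],s['tool_rot'],s['qpos'].round(2),s['force'],s['grip_width'],s['finger_force'])
```

```text
[ 0.46436935 -0.01913027  0.00642804] [-3.14156218e+00  2.24222084e-04 -3.04648264e+00] [-0.11  0.61  0.03  2.15 -0.04  0.38  1.62] [ 0.08129664 -0.93025465  0.59935642] 0.009920336398711215 0.0
```

Run:
```python
from h import *
t=grab('top')['img'];f=grab('side');s=f['img']
print(bot.find_in('side','wiper_arm'),proj(f,[.4644,-.019,.0064]))
c=lambda i,x,y,w:cv2.resize(i[y:y+w,x:x+w],(400,400),interpolation=cv2.INTER_CUBIC)
cv2.imwrite('pics/g1.png',np.hstack([c(t,230,150,120),c(s,220,170,120)])[:,:,::-1])
```

```text
[{'position': [0.4301, -0.0258, 0.0249], 'score': 0.52}, {'position': [0.2159, 0.3382, 0.0252], 'score': 0.49}] [[279.04725734 229.87483541]]
```

View pics/g1.png

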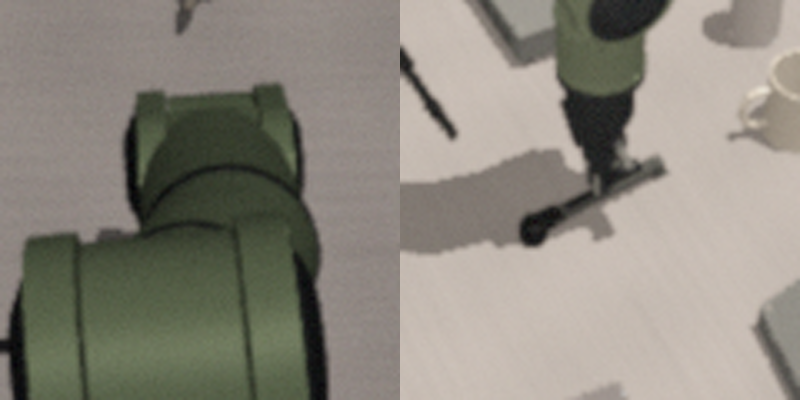

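The crop shows the arm has not moved, with hub at (533,232) and claw at (660,165). The fingertips are at the bar's middle, about (600,190). I'll test by commanding a full close.

Emit:
apply_moves(
  claw=[0.0, 0.0, 0.0, 0.0],
  xyz=[
    [0, 0, 0],
    [0, 0, 0],
    [0, 0, 0],
    [0, 0, 0],
  ],
  twist=[
    [0, 0, 0],
    [0, 0, 0],
    [0, 0, 0],
    [0, 0, 0],
  ],
)

```text
clock: 5.25
position: [0.4643, -0.0191, 0.0063]
tool_rot: [-3.142, -0.0, -3.046]
force: [-0.3, 0.1, -0.6]
grip_width: -0.0002
finger_force: 0.0
```

Run:
```python
from h import *
s=grab('side')['img']
c=lambda i,x,y,w:cv2.resize(i[y:y+w,x:x+w],(600,600),interpolation=cv2.INTER_CUBIC)
cv2.imwrite('pics/g2.png',c(s,250,195,60)[:,:,::-1])
```

```text
(no output)
```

View pics/g2.png

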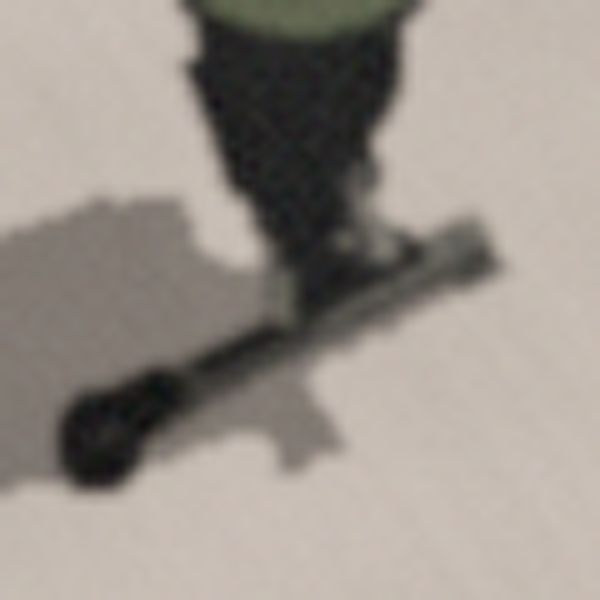

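Fingers are fully shut with the bar seen in front of them, so the grasp missed. I'll back off up and to the left, then measure the bar again with both cameras.

Emit:
apply_moves(
  claw=[0.0, 0.0, 0.0, 0.0, 0.085, 0.085, 0.085, 0.085, 0.085, 0.085],
  xyz=[
    [0, 0, -0.02],
    [0, 0, -0.04],
    [0, 0, -0.04],
    [0, 0, -0.04],
    [0, 0.05, 0],
    [0, 0.05, 0],
    [0, 0.05, 0],
    [0, 0.05, 0],
    [0, 0.03, 0],
    [0, 0, 0],
  ],
  twist=[
    [0, 0, 0],
    [0, 0, 0],
    [0, 0, 0],
    [0, 0, 0],
    [0, 0, 0],
    [0, 0, 0],
    [0, 0, 0],
    [0, 0, 0],
    [0, 0, 0],
    [0, 0, 0],
  ],
)

```text
clock: 6.3
position: [0.4415, 0.2143, 0.1462]
tool_rot: [3.14, 0.0, -3.041]
force: [-0.8, -0.8, 0.3]
grip_width: 0.0845
finger_force: 0.0
```

Run:
```python
from h import *
ft=grab('top');fs=grab('side')
print(bot.observe()['position'])
for n in('top','side'):
    print(n,[(np.round(r['position'],3),round(r['score'],2)) for r in bot.find_in(n,'wiper_arm')])
out=[]
for f,(x,y) in((ft,(250,175)),(fs,(240,190))):
    w=80; k=7.5
    im=cv2.resize(f['img'][y:y+w,x:x+w],None,fx=k,fy=k,interpolation=cv2.INTER_CUBIC)
    # model overlay, origin .465,-.019 yaw .096 : bar top outline z .027
    c,s=np.cos(.096),np.sin(.096)
    m=np.array([(-.08,-.009,.027),(.08,-.009,.027),(.08,.009,.027),(-.08,.009,.027)])
    for off,col in((0,(255,0,0)),(-.027,(0,255,0))):
        W=np.c_[.465+c*m[:,0]-s*m[:,1],-.019+s*m[:,0]+c*m[:,1],m[:,2]+off]
        p=(proj(f,W)+.5-[x,y])*k
        cv2.polylines(im,[p.astype(int)],True,col,1)
    out.append(im[:,100:500])
cv2.imwrite('pics/g3.png',np.hstack([out[0],cv2.resize(im[60:560,40:540],(400,400)) if 0 else im[:,100:500]])[:,:,::-1])
```

```text
[0.4421185  0.21001233 0.14614385]
top [(array([ 0.449, -0.017,  0.029]), 0.86), (array([0.215, 0.343, 0.027]), 0.74), (array([ 0.597, -0.323,  0.099]), 0.23), (array([ 0.551, -0.553,  0.037]), 0.18)]
side [(array([0.209, 0.336, 0.026]), 0.61), (array([ 0.44 , -0.024,  0.031]), 0.53), (array([ 0.586, -0.339,  0.111]), 0.28)]
```

View pics/g3.png

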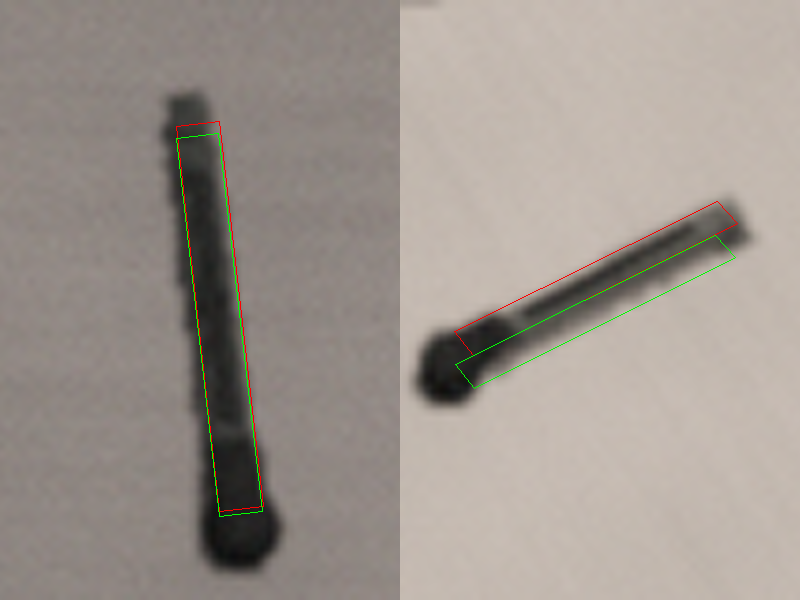

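The model overlay at (0.465,-0.019) with 0.096 yaw fits the bar in both views, at red (200,320) and (595,275). So the bar is where I thought, and the real fingertips may sit higher than I assumed. I'll check the tip position against the image.

Emit:
apply_moves(
  claw=[0.02, 0.02, 0.02, 0.02, 0.02],
  xyz=[
    [0, -0.05, 0],
    [0, -0.05, 0],
    [0, -0.03, 0],
    [0, 0, 0],
    [0, 0, 0],
  ],
  twist=[
    [0, 0, 0],
    [0, 0, 0],
    [0, 0, 0],
    [0, 0, 0],
    [0, 0, 0],
  ],
)

```text
clock: 7.0
position: [0.4549, 0.0791, 0.1465]
tool_rot: [-3.142, 0.0, -3.049]
force: [0.6, 0.9, -0.9]
grip_width: 0.0197
finger_force: 0.0
```

Run:
```python
from h import *
fs=grab('side');s=bot.observe();p=s['position'];print(p,s['grip_width'],s['tool_rot'])
q=proj(fs,p)[0];x,y=(q-[40,50]).astype(int);k=7.5
im=cv2.resize(fs['img'][y:y+80,x:x+80],None,fx=k,fy=k,interpolation=cv2.INTER_CUBIC)
for d,col in(((0,0,0),(255,0,0)),((0,-.01,0),(0,255,0)),((0,.01,0),(0,255,0)),((0,0,.019),(0,0,255)),((0,0,.073),(255,255,0))):
    u=((proj(fs,p+np.array(d))[0]+.5-[x,y])*k).astype(int);cv2.circle(im,tuple(int(a) for a in u),4,col,-1)
cv2.imwrite('pics/g4.png',im[:,:,::-1])
```

```text
[0.45483936 0.08013741 0.14640383] 0.01964479212956369 [ 3.14138714e+00  1.93407415e-04 -3.04767942e+00]
```

View pics/g4.png

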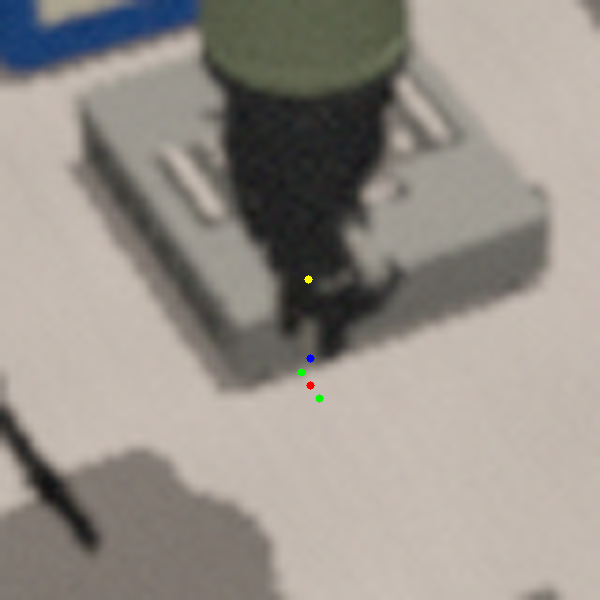

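The tips show at about (311,343) while the reported TCP projects at (310,385). The real fingertips therefore sit about 27–29 mm behind the reported TCP. I'll go lower accordingly.

Emit:
apply_moves(
  claw=[0.085, 0.085, 0.085, 0.085, 0.085, 0.085, 0.085, 0.085, 0.085],
  xyz=[
    [-0.002, -0.04, 0],
    [0, -0.04, 0],
    [0, -0.02, 0],
    [0, 0, 0.04],
    [0, 0, 0.04],
    [0, 0, 0.04],
    [0, 0, 0.026],
    [0, 0, 0],
    [0, 0, 0],
  ],
  twist=[
    [0, 0, 0],
    [0, 0, 0],
    [0, 0, 0],
    [0, 0, 0],
    [0, 0, 0],
    [0, 0, 0],
    [0, 0, 0],
    [0, 0, 0],
    [0, 0, 0],
  ],
)

```text
clock: 7.95
position: [0.4663, -0.0184, 0.0007]
tool_rot: [3.141, -0.001, -3.046]
force: [0.1, 0.4, -0.3]
grip_width: 0.0848
finger_force: 0.0
```

Emit:
apply_moves(
  claw=[0.085, 0.085, 0.085, 0.0, 0.0, 0.0, 0.0, 0.0, 0.0],
  xyz=[
    [0, 0, 0.01],
    [0, 0, 0.009],
    [0, 0, 0],
    [0, 0, 0],
    [0, 0, 0],
    [0, 0, 0],
    [0, 0, 0],
    [0, 0, 0],
    [0, 0, 0],
  ],
  twist=[
    [0, 0, 0],
    [0, 0, 0],
    [0, 0, 0],
    [0, 0, 0],
    [0, 0, 0],
    [0, 0, 0],
    [0, 0, 0],
    [0, 0, 0],
    [0, 0, 0],
  ],
)

```text
clock: 8.85
position: [0.4664, -0.019, -0.0184]
tool_rot: [-3.142, 0.0, -3.046]
force: [-1.4, 0.3, 7.7]
grip_width: 0.0171
finger_force: 39.0
```

Emit:
apply_moves(
  claw=[0.0, 0.0, 0.0, 0.0, 0.0, 0.0, 0.0, 0.0, 0.0],
  xyz=[
    [0, 0, -0.01],
    [0, 0, -0.02],
    [0, 0, -0.03],
    [0, 0, -0.03],
    [0, 0, -0.04],
    [0, 0, -0.04],
    [0, 0, -0.03],
    [0, 0, 0],
    [0, 0, 0],
  ],
  twist=[
    [0, 0, 0],
    [0, 0, 0],
    [0, 0, 0],
    [0, 0, 0],
    [0, 0, 0],
    [0, 0, 0],
    [0, 0, 0],
    [0, 0, 0],
    [0, 0, 0],
  ],
)

```text
clock: 9.75
position: [0.4662, -0.0189, 0.1818]
tool_rot: [3.142, 0.001, -3.046]
force: [-0.4, 0.3, -1.7]
grip_width: 0.017
finger_force: 39.9
```

Run:
```python
from h import *
ft=grab('top');s=bot.observe();print(s['position'],s['qpos'].round(2),s['grip_width'])
print([ (np.round(r['position'],3),r['score']) for n in('side','top') for r in bot.find_in(n,'wiper_arm')])
for z in(.136,.125): print(ray(ft,157.8,177,z),ray(ft,189.4,176.4,z))
# rest lips predicted for dryer pose
for d in((.5725,.323),): 
  for y in(.045,-.045):
    for x in(.03,.015,-.015,-.03): print(x,y,((proj(ft,[d[0]+x,d[1]+y,.136 if abs(x)>.02 else .115])[0]+.5-[138,140])*266/85).round()+[266,0])
```

```text
[ 0.4657873  -0.01893289  0.18103624] [-0.14  0.3   0.07  2.03 -0.03  0.82  1.61] 0.01711406084566103
[(array([ 0.438, -0.026,  0.027]), 0.8), (array([0.194, 0.325, 0.024]), 0.73), (array([0.173, 0.321, 0.023]), 0.92)]
[0.57265915 0.37054189 0.136     ] [0.57294936 0.27859035 0.136     ]
[0.57498737 0.37330011 0.125     ] [0.57527975 0.28066133 0.125     ]
0.03 0.045 [333.  86.]
0.015 0.045 [338. 106.]
-0.015 0.045 [337. 138.]
-0.03 0.045 [332. 149.]
0.03 -0.045 [429.  84.]
0.015 -0.045 [433. 105.]
-0.015 -0.045 [433. 136.]
-0.03 -0.045 [429. 148.]
```

Emit:
apply_moves(
  claw=[0, 0, 0, 0, 0, 0, 0, 0, 0, 0, 0, 0, 0, 0, 0, 0, 0, 0, 0, 0],
  xyz=[
    [0, 0, 0],
    [0, 0, 0],
    [0, 0, 0],
    [0, 0, 0],
    [0, 0, 0],
    [0, 0, 0],
    [0, 0, 0],
    [0, 0, 0],
    [0, 0, 0],
    [0, 0, 0],
    [0, 0, 0],
    [0, 0, 0],
    [0.043, 0.0134, 0],
    [0.043, 0.0134, 0],
    [0.043, 0.0134, 0],
    [0.043, 0.0134, 0],
    [0.043, 0.0134, 0],
    [0.043, 0.0134, 0],
    [0.043, 0.0134, 0],
    [0.043, 0.0134, 0],
  ],
  twist=[
    [0, 0, 0.139],
    [0, 0, 0.139],
    [0, 0, 0.139],
    [0, 0, 0.139],
    [0, 0, 0.139],
    [0, 0, 0.139],
    [0, 0, 0.139],
    [0, 0, 0.139],
    [0, 0, 0.139],
    [0, 0, 0.139],
    [0, 0, 0.139],
    [0, 0, 0.137],
    [0, 0, 0],
    [0, 0, 0],
    [0, 0, 0],
    [0, 0, 0],
    [0, 0, 0],
    [0, 0, 0],
    [0, 0, 0],
    [0, 0, 0],
  ],
)

```text
clock: 11.9
position: [0.5732, 0.3266, 0.1798]
tool_rot: [-3.14, 0.002, 1.571]
force: [0.7, 1.1, -0.9]
grip_width: 0.0172
finger_force: 39.9
```

Run:
```python
from h import *
ft=grab('top');fs=grab('side');s=bot.observe();p=s['position'];print(p,s['tool_rot'],s['qpos'].round(2))
for n in('side','top'): print([(np.round(r['position'],3),r['score']) for r in bot.find_in(n,'wiper_arm')])
k=6;out=[]
for f in(fs,):
    x,y=225,90
    im=cv2.resize(f['img'][y:y+95,x:x+95],None,fx=k,fy=k,interpolation=cv2.INTER_CUBIC)
    m=np.array([(-.009,-.08),(-.009,.08),(.009,.08),(.009,-.08)])
    # bar underside and hub bottom assumption z=p_z+.0324
    W=np.c_[p[0]+m[:,0],p[1]+m[:,1],np.full(4,p[2]+.0324+.013)]
    cv2.polylines(im,[((proj(f,W)+.5-[x,y])*k).astype(int)],True,(255,0,0),1)
    for yy in(.045,-.045):
        W=[[.5728+a,.324+yy,b] for a,b in((-.03,.136),(-.015,.115),(.015,.115),(.03,.136))]
        cv2.polylines(im,[((proj(f,W)+.5-[x,y])*k).astype(int)],False,(0,255,0),1)
    out.append(im)
cv2.imwrite('pics/g5.png',out[0][:,:,::-1])
```

```text
[0.57245154 0.33128132 0.17866481] [-3.13932766e+00 -3.22466999e-04  1.57706709e+00] [-0.83  0.63  0.35  1.53 -0.24  1.03 -0.41]
[(array([0.571, 0.285, 0.222]), 0.61), (array([0.214, 0.336, 0.026]), 0.59)]
[(array([0.576, 0.27 , 0.223]), 0.67), (array([ 0.592, -0.326,  0.115]), 0.35)]
```

View pics/g5.png

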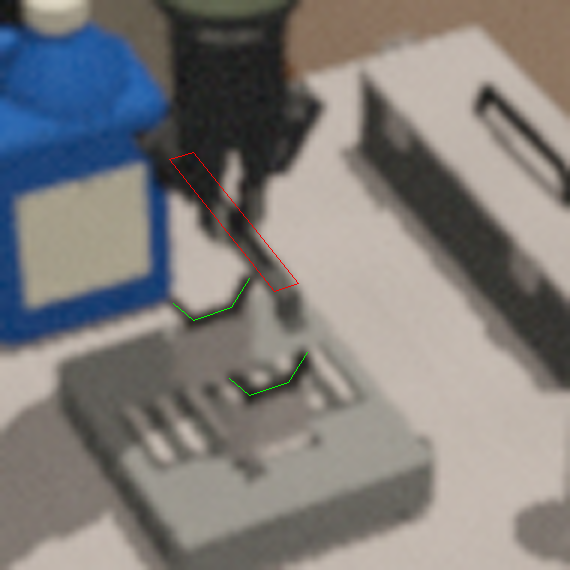

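The green notch outlines lie on both rests at about (210,320) and (265,395). The held bar matches its outline at (235,220), level and over the notches. Lowering.

Emit:
apply_moves(
  claw=[0, 0, 0, 0, 0, 0, 0, 0],
  xyz=[
    [-0.006, 0, 0.01],
    [0, 0, 0.02],
    [0, 0, 0.02],
    [0, 0, 0.02],
    [0, 0, 0.01],
    [0, 0, 0.005],
    [0, 0, 0],
    [0, 0, 0],
  ],
  twist=[
    [0, 0, 0],
    [0, 0, 0],
    [0, 0, 0],
    [0, 0, 0],
    [0, 0, 0],
    [0, 0, 0],
    [0, 0, 0],
    [0, 0, 0],
  ],
)

```text
clock: 12.9
position: [0.5739, 0.3189, 0.097]
tool_rot: [3.141, -0.0, 1.57]
force: [0.9, 0.6, -1.1]
grip_width: 0.0166
finger_force: 39.9
```

Emit:
apply_moves(
  claw=[0, 0, 0],
  xyz=[
    [0, 0, 0.004],
    [0, 0, 0.003],
    [0, 0, 0],
  ],
  twist=[
    [0, 0, 0],
    [0, 0, 0],
    [0, 0, 0],
  ],
)

```text
clock: 13.2
position: [0.5733, 0.3191, 0.089]
tool_rot: [-3.141, 0.0, 1.571]
force: [-0.5, -0.4, -2.5]
grip_width: 0.0167
finger_force: 39.9
```

Not touching yet. The floor is expected at about 0.083 reported.

Emit:
apply_moves(
  claw=[0, 0, 0, 0],
  xyz=[
    [0, 0, 0.002],
    [0, 0, 0.002],
    [0, 0, 0.001],
    [0, 0, 0],
  ],
  twist=[
    [0, 0, 0],
    [0, 0, 0],
    [0, 0, 0],
    [0, 0, 0],
  ],
)

```text
clock: 13.6
position: [0.5734, 0.319, 0.0841]
tool_rot: [-3.141, 0.0, 1.571]
force: [0.9, -0.8, -0.7]
grip_width: 0.0169
finger_force: 39.9
```

Emit:
apply_moves(
  claw=[0, 0, 0],
  xyz=[
    [0, 0, 0.001],
    [0, 0, 0.001],
    [0, 0, 0],
  ],
  twist=[
    [0, 0, 0],
    [0, 0, 0],
    [0, 0, 0],
  ],
)

```text
clock: 13.9
position: [0.5736, 0.3191, 0.0827]
tool_rot: [3.141, -0.0, 1.571]
force: [-1.7, -1.1, 4.5]
grip_width: 0.017
finger_force: 40.7
```

Emit:
apply_moves(
  claw=[0, 0, 0],
  xyz=[
    [0, 0, 0.001],
    [0, 0, 0.001],
    [0, 0, 0],
  ],
  twist=[
    [0, 0, 0],
    [0, 0, 0],
    [0, 0, 0],
  ],
)

```text
clock: 14.2
position: [0.5737, 0.3191, 0.0825]
tool_rot: [3.141, -0.001, 1.57]
force: [-12.6, -5.7, 33.2]
grip_width: 0.017
finger_force: 44.2
```

Emit:
apply_moves(
  claw=[0, 0, 0.025, 0.035, 0.05, 0.06, 0.06],
  xyz=[
    [0, 0, -0.0015],
    [0, 0, 0],
    [0, 0, 0],
    [0, 0, 0],
    [0, 0, 0],
    [0, 0, 0],
    [0, 0, 0],
  ],
  twist=[
    [0, 0, 0],
    [0, 0, 0],
    [0, 0, 0],
    [0, 0, 0],
    [0, 0, 0],
    [0, 0, 0],
    [0, 0, 0],
  ],
)

```text
clock: 14.9
position: [0.5735, 0.3191, 0.0817]
tool_rot: [-3.142, 0.0, 1.571]
force: [0.1, -0.7, 0.0]
grip_width: 0.0602
finger_force: 0.0
```

Emit:
apply_moves(
  claw=[0.06, 0.06, 0.06, 0.06, 0.06, 0.06, 0.06],
  xyz=[
    [0, 0, -0.01],
    [0, 0, -0.02],
    [0, 0, -0.03],
    [0, 0, -0.04],
    [0, 0, -0.04],
    [0, 0, -0.04],
    [0, 0, 0],
  ],
  twist=[
    [0, 0, 0],
    [0, 0, 0],
    [0, 0, 0],
    [0, 0, 0],
    [0, 0, 0],
    [0, 0, 0],
    [0, 0, 0],
  ],
)

```text
clock: 15.6
position: [0.5756, 0.3197, 0.2681]
tool_rot: [3.135, -0.005, 1.57]
force: [-0.1, -0.1, -0.3]
grip_width: 0.06
finger_force: 0.0
```

Run:
```python
from h import *
fs=grab('side');s=bot.observe();print(s['position'],s['tool_rot'],s['qpos'].round(2),s['force'])
ims=cv2.resize(fs['img'][115:195,225:305],(400,400),interpolation=cv2.INTER_CUBIC)
ft=grab('top')
imt=cv2.resize(ft['img'][130:205,360:435],(400,400),interpolation=cv2.INTER_CUBIC)
# console: knob axis grip point & ticks for pose; yaw
P=np.array([.597,-.329]);th=-.143;a=np.radians(35)
Rz=np.array([[np.cos(th),-np.sin(th),0],[np.sin(th),np.cos(th),0],[0,0,1]])
ax=Rz@[-np.sin(a),0,np.cos(a)];up=Rz@[np.cos(a),0,np.sin(a)];rt=np.cross(up,ax)
c=np.array([P[0],P[1],.0875]);print('axis',ax,'up',up,'right',rt,'grip',c+.024*ax,'top',c+.036*ax)
k=400/75
def dot(p,col,r=2):
    u=((proj(ft,p)[0]+.5-[360,130])*k).astype(int);cv2.circle(imt,tuple(int(v) for v in u),r,col,-1)
for t in np.radians(range(0,360,15)):
    dot(c+.056*(np.cos(t)*up+np.sin(t)*rt),(0,255,0)); dot(c+.036*ax+.027*(np.cos(t)*up+np.sin(t)*rt),(255,0,0),1)
dot(c+.036*ax,(255,255,0))
cv2.imwrite('pics/g6.png',np.hstack([ims,imt])[:,:,::-1])
```

```text
[0.5745385  0.31937782 0.26512395] [ 3.13759612e+00 -2.79968115e-03  1.57052646e+00] [-0.84  0.54  0.38  1.45 -0.21  1.18 -0.43] [ 0.09406769 -0.01113814 -1.32271559]
axis [-0.56772189  0.08174217  0.81915204] up [ 0.81079089 -0.11673992  0.57357644] right [-0.14251313 -0.98979291  0.        ] grip [ 0.58337467 -0.32703819  0.10715965] top [ 0.57656201 -0.32605728  0.11698947]
```

View pics/g6.png

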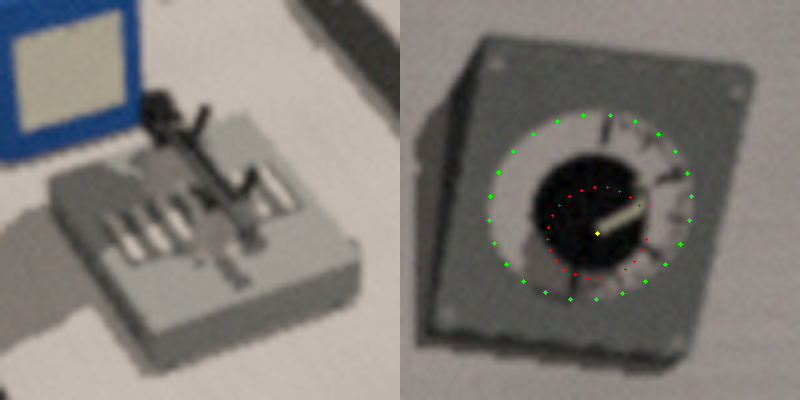

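The left crop shows the arm lying in both notches, with hub at (160,110) and claw at (250,240). On the right, the predicted scale plate and knob-top rings fit, with plate centre at (591,206) and pointer from (600,231) to (640,210). Now I plan the knob approach.

```bash
cat > knob.py <<'E'
from h import *
from scipy.spatial.transform import Rotation as Ro
P=np.array([.597,-.329]);th=-.143;a=np.radians(35)
Rz=Ro.from_euler('z',th).as_matrix()
ax=Rz@[-np.sin(a),0,np.cos(a)];up=Rz@[np.cos(a),0,np.sin(a)];rt=np.cross(up,ax)
c=np.array([P[0],P[1],.0875])
def sil(f,dx,dy):
    m=np.zeros(f['img'].shape[:2],np.uint8);t=np.linspace(0,2*np.pi,40)
    pts=np.vstack([proj(f,c+dx*up+dy*rt+h*ax+.027*(np.cos(t)[:,None]*up+np.sin(t)[:,None]*rt)) for h in(.006,.036)])
    cv2.fillConvexPoly(m,cv2.convexHull((pts*16).astype(np.int32)),1,shift=4); return m
E
python3 - <<'E'
from knob import *
ft=grab('top');fs=grab('side')
for f in(ft,fs):
    g=f['img'].max(2); u=proj(f,c+.02*ax)[0].astype(int); roi=np.zeros_like(g);cv2.circle(roi,tuple(int(v) for v in u),15,1,-1)
    d=((g<55)&(roi>0)).astype(np.uint8); d=cv2.morphologyEx(d,cv2.MORPH_CLOSE,np.ones((5,5)))
    best=max(((sil(f,x,y)&d).sum()/(sil(f,x,y)|d).sum(),x,y) for x in np.arange(-.014,.016,.002) for y in np.arange(-.014,.016,.002))
    s0=sil(f,0,0); print('best',best,'iou0',(s0&d).sum()/(s0|d).sum())
# pointer angle: bright pixels in knob top
    sc=[]
    for t in np.radians(range(0,360,3)):
        q=[c+.036*ax+r*(np.cos(t)*up+np.sin(t)*rt) for r in np.linspace(.008,.023,8)]
        uv=proj(f,q); sc.append(cv2.remap(g.astype(np.float32),uv[:,:1].astype(np.float32),uv[:,1:].astype(np.float32),1).mean())
    i=int(np.argmax(sc));print('pointer deg',3*i,sc[i],np.median(sc))
s=bot.observe();R0=Ro.from_euler('xyz',s['tool_rot'])
down=Ro.from_euler('xyz',[np.pi,0,2.6])
tilt=Ro.align_vectors([-ax],[[0,0,-1]])[0]
z0=np.array([0,0,-1.]);v=np.cross(z0,-ax);tilt=Ro.from_rotvec(v/np.linalg.norm(v)*np.arccos(z0@-ax))
Rt=tilt*down
print('rotvec tool',(R0.inv()*Rt).as_rotvec(),'target rpy',Rt.as_euler('xyz'))
h=c+.06*ax;print('hover',h,'shift in current tool axes',R0.inv().apply(h-s['position']),'high', R0.inv().apply([h[0],h[1],s['position'][2]]-s['position']))
E
```

```text
best (np.float64(0.921832884097035), np.float64(0.004000000000000002), np.float64(-0.004)) iou0 0.7686567164179104
pointer deg 45 119.78479 18.041565
best (np.float64(0.8226950354609929), np.float64(0.002), np.float64(0.006)) iou0 0.78125
pointer deg 51 172.13452 47.992676
rotvec tool [-0.50602743 -0.38993565 -0.99554069] target rpy [2.87623578 0.55696544 2.52371987]
hover [ 0.56293669 -0.32409547  0.13664912] shift in current tool axes [-0.64295012 -0.00999702  0.12488847] high [-6.43017334e-01 -1.01158227e-02  3.56733514e-04]
```

Emit:
apply_moves(
  claw=[0.085, 0.085, 0.085, 0.085, 0.085, 0.085, 0.085, 0.085, 0.085, 0.085, 0.085, 0.085, 0.085, 0.085, 0.085, 0.085],
  xyz=[
    [-0.04, 0, 0],
    [-0.043, 0, 0],
    [-0.043, 0, 0],
    [-0.043, 0, 0],
    [-0.043, 0, 0],
    [-0.043, 0, 0],
    [-0.043, 0, 0],
    [-0.043, 0, 0],
    [-0.043, 0, 0],
    [-0.043, 0, 0],
    [-0.043, 0, 0],
    [-0.043, 0, 0],
    [-0.043, 0, 0],
    [-0.043, -0.005, 0],
    [-0.043, -0.005, 0],
    [0, 0, 0],
  ],
  twist=[
    [0, 0, 0],
    [0, 0, 0],
    [0, 0, 0],
    [0, 0, 0],
    [0, 0, 0],
    [0, 0, 0],
    [0, 0, 0],
    [0, 0, 0],
    [0, 0, 0],
    [0, 0, 0],
    [0, 0, 0],
    [0, 0, 0],
    [0, 0, 0],
    [0, 0, 0],
    [0, 0, 0],
    [0, 0, 0],
  ],
)

```text
clock: 17.4
position: [0.5604, -0.3292, 0.2607]
tool_rot: [-3.139, 0.002, 1.564]
force: [-0.2, 0.5, -0.5]
grip_width: 0.0854
finger_force: 0.0
```

Emit:
apply_moves(
  claw=[0.085, 0.085, 0.085, 0.085, 0.085, 0.085, 0.085, 0.085, 0.085, 0.085, 0.085],
  xyz=[
    [0, 0, 0],
    [0, 0, 0],
    [0, 0, 0],
    [0, 0, 0],
    [0, 0, 0],
    [0, 0, 0],
    [0, 0, 0],
    [0, 0, 0],
    [0, 0, 0],
    [0, 0, 0],
    [0, 0, 0],
  ],
  twist=[
    [-0.0562, -0.0433, -0.1106],
    [-0.0562, -0.0433, -0.1106],
    [-0.0562, -0.0433, -0.1106],
    [-0.0562, -0.0433, -0.1106],
    [-0.0562, -0.0433, -0.1106],
    [-0.0562, -0.0433, -0.1106],
    [-0.0562, -0.0433, -0.1106],
    [-0.0562, -0.0433, -0.1106],
    [-0.0562, -0.0433, -0.1106],
    [0, 0, 0],
    [0, 0, 0],
  ],
)

```text
clock: 18.5
position: [0.5633, -0.3228, 0.2606]
tool_rot: [2.87, 0.523, 2.473]
force: [0.0, 0.3, -0.2]
grip_width: 0.0847
finger_force: 0.0
```

```bash
cat > rel.py <<'E'
from knob import *
c=c+.003*up+.001*rt
s=bot.observe();R0=Ro.from_euler('xyz',s['tool_rot']);p=s['position']
print(s['clock'],p,s['tool_rot'],s['qpos'].round(2),s['grip_width'],s['finger_force'],s['force'].round(1))
z=R0.apply([0,0,1]);print('tilt err tool axes',np.cross(R0.inv().apply(z),R0.inv().apply(-ax)).round(4))
print('p rel c: axial',(p-c)@ax,'up',(p-c)@up,'rt',(p-c)@rt)
print('to hover .06 in tool axes',R0.inv().apply(c+.06*ax-p).round(4),' to .16',R0.inv().apply(c+.16*ax-p).round(4))
E
python3 rel.py
```

```text
18.5 [ 0.56332558 -0.32275126  0.26059461] [2.86967103 0.52301007 2.4729    ] [ 0.59  0.27 -0.05  1.99 -0.54  0.38  1.97] 0.08468060876946884 0.0 [ 0.   0.3 -0.2]
tilt err tool axes [-0.0201 -0.0206 -0.    ]
p rel c: axial 0.16141929791404983 up 0.06825059757963892 rt -0.0023859139581753693
to hover .06 in tool axes [ 0.0583 -0.0298  0.1033]  to .16 [ 0.0604 -0.0318  0.0033]
```

Emit:
apply_moves(
  claw=[0.085, 0.085, 0.085, 0.085, 0.085, 0.085, 0.085],
  xyz=[
    [0.03, -0.0155, 0.001],
    [0.03, -0.0155, 0.001],
    [0, 0, 0.035],
    [0, 0, 0.035],
    [0, 0, 0.03],
    [0, 0, 0],
    [0, 0, 0],
  ],
  twist=[
    [-0.02, -0.0206, 0],
    [0, 0, 0],
    [0, 0, 0],
    [0, 0, 0],
    [0, 0, 0],
    [0, 0, 0],
    [0, 0, 0],
  ],
)

```text
clock: 19.2
position: [0.5739, -0.3271, 0.1517]
tool_rot: [2.851, 0.521, 2.479]
force: [0.1, 0.4, 0.7]
grip_width: 0.0851
finger_force: 0.0
```

```bash
python3 rel.py
python3 - <<'E'
from knob import *
c=c+.003*up+.001*rt
s=bot.observe();R=Ro.from_euler('xyz',s['tool_rot']).as_matrix();p=s['position'];fs=grab('side');ft=grab('top')
out=[]
for f in(fs,ft):
    u=proj(f,c+.04*ax)[0];x,y=(u-[35,45]).astype(int);k=8
    im=cv2.resize(f['img'][y:y+75,x:x+50] if 0 else f['img'][y:y+75,x:x+50],None,fx=k,fy=k,interpolation=cv2.INTER_CUBIC)
    def dot(q,col):
        v=((proj(f,q)[0]+.5-[x,y])*k);cv2.circle(im,(int(v[0]),int(v[1])),3,col,-1)
    for sg in(1,-1):
        w=p+sg*.05*R[:,1]
        dot(w-.013*R[:,2],(255,0,0))                      # nominal open tip
        dot(w-(.013+.027)*R[:,2],(0,255,0))               # A along tool
        dot(w-.013*R[:,2]+[0,0,.027],(0,0,255))           # B world z
    dot(c+.036*ax,(255,255,0)); dot(p-.027*R[:,2],(255,0,255))
    out.append(im)
cv2.imwrite('pics/g7.png',np.hstack(out)[:,:,::-1])
E
```

```text
19.2 [ 0.57388153 -0.32708111  0.15172993] [2.8508483  0.52062988 2.47946354] [ 0.73  0.47 -0.22  2.05 -1.01  0.16  2.51] 0.08511600611319672 0.0 [0.1 0.4 0.7]
tilt err tool axes [ 0.0021 -0.0246 -0.    ]
p rel c: axial 0.06589579691439564 up 0.014872515870501465 rt 0.0003953823920875204
to hover .06 in tool axes [ 0.0134 -0.0061  0.0062]  to .16 [ 0.0159 -0.0058 -0.0938]
```

View pics/g7.png

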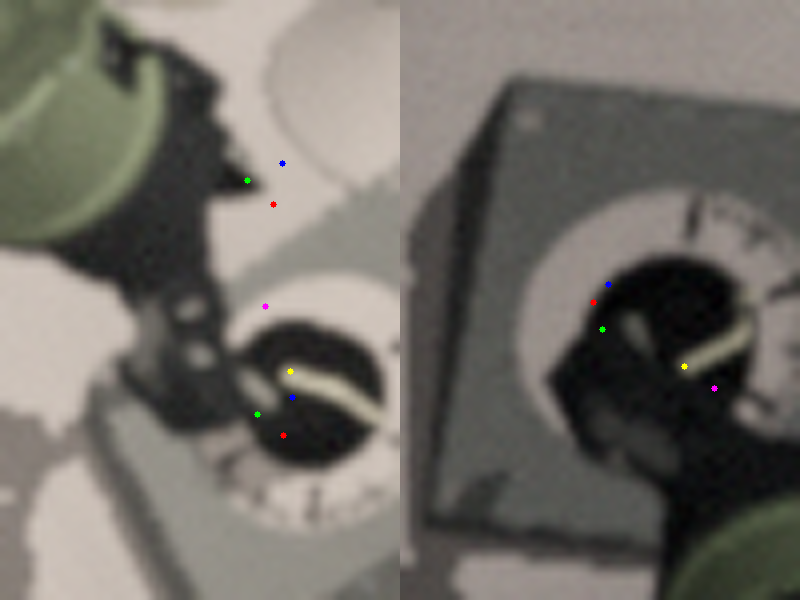

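The picture shows the offset lies along the tool: the far tip is at (257,187), near green (247,180). The arm is at its q6 and q7 limits here, so I'll fit a kinematic model from the logged states and choose a feasible grip angle.

```bash
cat > kin.py <<'E'
import numpy as np, itertools
from scipy.spatial.transform import Rotation as Ro
from scipy.optimize import least_squares
S=[([-1.18020432,.52138407,-.03627766,1.59952761,.02121486,1.02111337,-.11280212],(.27794,.55977,.20029),(-3.14155,0,2.68074)),
([-.11,.61,.03,2.15,-.04,.38,1.62],(.46437,-.01913,.0064),(-3.14156,.0002,-3.0465)),
([-.14,.3,.07,2.03,-.03,.82,1.61],(.46579,-.01893,.1810),(3.142,.001,-3.046)),
([-.83,.63,.35,1.53,-.24,1.03,-.41],(.57245,.33128,.17866),(-3.1393,-.0003,1.577)),
([-.84,.54,.38,1.45,-.21,1.18,-.43],(.57454,.31938,.26512),(3.1376,-.0028,1.5705)),
([.59,.27,-.05,1.99,-.54,.38,1.97],(.56333,-.32275,.26059),(2.8697,.5230,2.4729)),
([.73,.47,-.22,2.05,-1.01,.16,2.51],(.57388,-.32708,.15173),(2.8508,.5206,2.4795))]
ry=lambda t:np.array([[np.cos(t),0,np.sin(t)],[0,1,0],[-np.sin(t),0,np.cos(t)]])
rz=lambda t:np.array([[np.cos(t),-np.sin(t),0],[np.sin(t),np.cos(t),0],[0,0,1]])
def fk(q,P,s):
    h,a0,L1,a,L2,b,L3,o7=P; X=np.array
    R=rz(s[0]*q[0]);p=X([0,0,h])+R@X([a0,0,0])
    R=R@ry(q[1])@rz(s[1]*q[2]);p=p+R@X([a,0,L1])
    R=R@ry(q[3]);p=p+R@X([b,0,L2])
    R=R@rz(s[2]*q[4])@ry(q[5]);p=p+R@X([0,0,L3])
    return p,R@rz(s[3]*q[6]+o7)
def err(q,P,s,p,Rt):
    x,R=fk(q,P,s); return np.r_[x-p,.3*Ro.from_matrix(Rt.T@R).as_rotvec()]
def fitk():
    best=None
    for s in itertools.product([-1],[1,-1],[1,-1],[1,-1]):
        for o in(0,1.57,3.14,-1.57):
            f=lambda P:np.concatenate([err(q,P,s,np.array(p),Ro.from_euler('xyz',r).as_matrix()) for q,p,r in S])
            r=least_squares(f,[.3,0,.4,0,.4,0,.3,o])
            if best is None or r.cost<best[0]: best=(r.cost,r.x,s,r.fun)
    return best
LO=np.array([-2.91,-.3,-1.5,.17,-1.26,.16,-2.52]);HI=np.array([2.91,2.13,1.42,2.43,4.41,1.93,2.52])
E
python3 - <<'E'
from kin import *
import knob as K
b=fitk();print(b[0],b[1].round(4),b[2],np.abs(b[3]).max()); P,s=b[1],b[2]
np.save('kin.npy',np.r_[P,s])
c=K.c+.003*K.up+.001*K.rt
rng=np.random.default_rng(0)
for d in(.06,-.012):
  for al in np.arange(0,360,20):
    z=-K.ax; y=np.cos(np.radians(al))*K.up+np.sin(np.radians(al))*K.rt; R=np.c_[np.cross(y,z),y,z]
    sol=[]
    for k in range(14):
        q0=LO+(HI-LO)*rng.random(7); q0[0]=rng.uniform(0,1.2)
        r=least_squares(err,q0,bounds=(LO+.03,HI-.03),args=(P,s,c+d*K.ax,R),max_nfev=60)
        if r.cost<1e-7: sol.append(r.x)
    print(d,al,len(sol),[x.round(1).tolist() for x in sol[:3]])
E
```

```text
0.008633813990622142 [ 0.34   -0.0441  0.4461  0.1101  0.4135 -0.0057  0.2589  1.5702] (-1, -1, -1, -1) 0.058403735110068744Traceback (most recent call last):
  File "<stdin>", line 13, in <module>
    return func(*args, **kwargs)
    raise ValueError("Initial guess is outside of provided bounds")
ValueError: Initial guess is outside of provided bounds
```

```bash
python3 - <<'E'
s=open('kin.py').read()
s=s.replace("h,a0,L1,a,L2,b,L3,o7=P","h,a0,L1,a,L2,b,L3,o7,w,y1,y2,y3,o1=P").replace("rz(s[0]*q[0]);","rz(s[0]*q[0]+o1);").replace("X([a,0,L1])","X([a,y1,L1])").replace("X([b,0,L2])","X([b,y2,L2])").replace("X([0,0,L3])","X([w,y3,L3])").replace("[.3,0,.4,0,.4,0,.3,o]","[.3,0,.4,0,.4,0,.3,o,0,0,0,0,0]").replace("[1,-1],[1,-1],[1,-1])","[-1],[-1],[-1])").replace("(0,1.57,3.14,-1.57)","(1.57,)")
s=s.replace("err(q,P,s,np.array(p),Ro.from_euler('xyz',r).as_matrix()) for q,p,r in S])","err(q,P,s,np.array(p),Ro.from_euler('xyz',r).as_matrix()) for q,p,r in S]+[np.atleast_1d(.003*P[8:])])")
open('kin.py','w').write(s)
E
python3 - <<'E'
from kin import *
b=fitk();print(b[0],b[1].round(4));print(b[3][:42].reshape(7,6).round(3))
E
```

```text
5.73018453613197e-05 [ 3.2080e-01 -1.0000e-03  5.3580e-01  9.3000e-03  4.2030e-01  1.0200e-02
  3.5340e-01  1.5714e+00  0.0000e+00 -2.5800e-02 -2.5800e-02 -6.7000e-03
  1.3000e-03]
[[ 0.     0.006 -0.002  0.    -0.    -0.   ]
 [ 0.     0.001  0.002  0.001 -0.001 -0.001]
 [-0.002 -0.     0.    -0.001  0.003  0.001]
 [-0.002 -0.004 -0.     0.001 -0.001 -0.   ]
 [-0.002  0.001  0.002 -0.001  0.001 -0.001]
 [-0.002 -0.002  0.001  0.001 -0.001  0.001]
 [ 0.002 -0.    -0.003  0.001 -0.002  0.   ]]
```

Run:
```python
from kin import *
import knob as K
b=fitk();P,s=b[1],b[2];np.save('kin.npy',np.r_[P,s])
c=K.c+.003*K.up+.001*K.rt
rng=np.random.default_rng(0)
for d,N in((-.012,20),):
  for al in np.arange(0,360,20):
    z=-K.ax; y=np.cos(np.radians(al))*K.up+np.sin(np.radians(al))*K.rt; R=np.c_[np.cross(y,z),y,z]
    sol=[]
    for k in range(N):
        q0=LO+(HI-LO)*(.05+.9*rng.random(7)); q0[0]=rng.uniform(0,1.2)
        r=least_squares(err,q0,bounds=(LO+.02,HI-.02),args=(P,s,c+d*K.ax,R),max_nfev=60)
        if r.cost<1e-7: sol.append(r.x)
    print(d,al,len(sol),[x.round(1).tolist() for x in sol[:3]])
```

```text
-0.012 0 7 [[1.1, 0.7, -0.7, 2.1, 1.9, 0.2, -1.4], [1.4, 0.9, -1.2, 2.1, 1.7, 0.5, -1.0], [1.1, 0.7, -0.7, 2.1, 1.9, 0.2, -1.4]]
-0.012 20 13 [[1.1, 0.7, -0.8, 2.1, 1.9, 0.2, -1.7], [1.1, 0.7, -0.7, 2.1, 2.0, 0.2, -1.8], [1.1, 0.7, -0.7, 2.1, 2.0, 0.2, -1.8]]
-0.012 40 12 [[1.2, 0.8, -1.0, 2.1, 1.8, 0.4, -1.9], [1.1, 0.7, -0.7, 2.1, 2.0, 0.2, -2.1], [0.6, 0.6, -0.1, 2.0, 4.3, 0.2, 1.6]]
-0.012 60 16 [[0.4, 0.7, 0.2, 2.0, 4.4, 0.4, 1.1], [0.1, 0.8, 0.6, 2.0, 4.4, 0.6, 1.0], [0.1, 0.8, 0.6, 2.0, 4.4, 0.6, 1.0]]
-0.012 80 9 [[0.1, 0.8, 0.6, 2.0, 4.4, 0.6, 0.7], [0.6, 0.6, -0.1, 2.0, 4.3, 0.2, 1.0], [0.6, 0.6, -0.0, 2.0, 4.3, 0.2, 0.9]]
-0.012 100 4 [[0.6, 0.6, -0.1, 2.0, 4.3, 0.2, 0.6], [0.6, 0.6, -0.1, 2.0, 4.3, 0.2, 0.6], [0.1, 0.8, 0.6, 2.0, 4.4, 0.6, 0.3]]
-0.012 120 4 [[0.6, 0.6, -0.1, 2.0, 4.3, 0.2, 0.2], [0.1, 0.8, 0.6, 2.0, 4.4, 0.6, -0.0], [0.6, 0.6, -0.1, 2.0, 4.3, 0.2, 0.3]]
-0.012 140 9 [[0.1, 0.8, 0.7, 2.0, 4.4, 0.6, -0.4], [0.4, 0.6, 0.2, 2.0, 4.4, 0.3, -0.3], [0.6, 0.6, -0.1, 2.0, 4.3, 0.2, -0.1]]
-0.012 160 9 [[0.4, 0.6, 0.2, 2.0, 4.4, 0.3, -0.6], [1.1, 0.7, -0.7, 2.1, 2
[... 521 characters left out ...]
0.4, 0.9], [0.6, 0.6, -0.1, 2.0, 4.3, 0.2, -1.8]]
-0.012 260 10 [[1.1, 0.7, -0.8, 2.1, 1.9, 0.2, 0.4], [1.4, 0.9, -1.2, 2.1, 1.7, 0.5, 0.7], [1.1, 0.7, -0.7, 2.1, 1.9, 0.2, 0.4]]
-0.012 280 13 [[1.1, 0.7, -0.8, 2.1, 1.9, 0.2, 0.1], [1.5, 1.2, -1.5, 2.1, 1.7, 0.9, 0.5], [1.1, 0.7, -0.7, 2.1, 1.9, 0.2, -0.0]]
-0.012 300 9 [[1.1, 0.7, -0.8, 2.1, 1.9, 0.2, -0.3], [1.1, 0.7, -0.8, 2.1, 1.9, 0.2, -0.3], [1.5, 1.1, -1.4, 2.1, 1.7, 0.8, 0.1]]
-0.012 320 11 [[1.3, 0.9, -1.1, 2.1, 1.7, 0.4, -0.4], [1.3, 0.9, -1.1, 2.1, 1.7, 0.5, -0.4], [1.2, 0.8, -0.9, 2.1, 1.8, 0.3, -0.5]]
-0.012 340 13 [[1.3, 0.9, -1.1, 2.1, 1.7, 0.5, -0.7], [1.1, 0.7, -0.8, 2.1, 1.9, 0.2, -1.0], [0.1, 0.8, 0.6, 2.0, 4.4, 0.6, 2.4]]
```

```bash
cat > plan.py <<'E'
from kin import *
import knob as K, sys
from workcell import bot
v=np.load('kin.npy');P,s=v[:-4],v[-4:]
c=K.c+.003*K.up+.001*K.rt
def pose(d,al):
    z=-K.ax;y=np.cos(np.radians(al))*K.up+np.sin(np.radians(al))*K.rt
    return c+d*K.ax,np.c_[np.cross(y,z),y,z]
def ik(p,R,q0,w=.0,b=.02):
    q0=np.array(q0,float); f=lambda q:np.r_[err(q,P,s,p,R),w*(q-q0)]
    return least_squares(f,np.clip(q0,LO+b+1e-4,HI-b-1e-4),bounds=(LO+b,HI-b),max_nfev=80).x
def rows(wps,N,st):
    "joint-space interpolation -> tool-frame rows; simulate local solver"
    q=np.array(wps[0]);x,R=fk(q,P,s);qs=q.copy();out=[];cl=[]
    for a,bq,n in zip(wps[:-1],wps[1:],N):
        for i in range(1,n+1):
            x1,R1=fk(np.array(a)+(np.array(bq)-a)*i/n,P,s)
            out.append((R.T@(x1-x),Ro.from_matrix(R.T@R1).as_rotvec()));x,R=x1,R1
            qs=ik(x1,R1,qs,w=.003,b=0.003);t=x1-.023*R1[:,2];cl.append((t-c)@K.ax)
    return out,qs,cl
E
python3 - <<'E'
from plan import *
S0=bot.observe();q0=S0['qpos'];x0,R0=fk(q0,P,s);print(q0.round(3),np.abs(x0-S0['position']).max(), np.degrees(np.arctan2(R0[:,1]@K.rt,R0[:,1]@K.up)))
wr=ik(x0-.11*R0[:,2],R0,[.6,.27,-.05,2.0,-.54,.4,2.0],w=.01)
g=ik(*pose(.10,180),[1.2,.6,-.9,2.1,1.8,.4,1.8],w=.02);print('wr',wr.round(2),'g',g.round(2))
gf=ik(*pose(-.012,180),g,w=.003);print('gf',gf.round(2))
out,qs,cl=rows([q0,wr,g],[4,20],None)
print('sim',qs.round(2),'minclear',min(cl).round(3),'max',max(np.linalg.norm(o[0]) for o in out),max(np.linalg.norm(o[1]) for o in out))
for o in out: print(o[0].round(4).tolist(),o[1].round(3).tolist())
E
```

```text
[ 0.731  0.467 -0.223  2.056 -1.016  0.162  2.516] 0.0042770625029383 -64.53161796191172
wr [ 0.74  0.24 -0.15  2.1  -0.71  0.35  2.2 ] g [ 1.36  0.54 -1.01  2.18  1.45  0.22  2.18]
gf [ 1.25  0.82 -1.    2.06  1.75  0.38  2.  ]
sim [ 1.3   0.5  -0.91  2.18  1.42  0.16  2.19] minclear 0.114 max 0.028079335490950035 0.10584205583714613
[-0.0044, 0.0025, -0.0276] [-0.008, -0.006, -0.002]
[-0.0015, 0.0012, -0.0276] [-0.003, -0.001, -0.001]
[0.0013, -0.0005, -0.0275] [0.003, 0.003, 0.001]
[0.0039, -0.0024, -0.0274] [0.009, 0.005, 0.003]
[0.0129, -0.0071, 0.0073] [0.017, 0.033, -0.099]
[0.0118, -0.0058, 0.0071] [0.014, 0.031, -0.1]
[0.0107, -0.0046, 0.0069] [0.011, 0.028, -0.1]
[0.0094, -0.0036, 0.0067] [0.009, 0.024, -0.101]
[0.008, -0.0027, 0.0064] [0.008, 0.02, -0.101]
[0.0065, -0.0021, 0.0061] [0.006, 0.017, -0.102]
[0.0051, -0.0016, 0.0057] [0.006, 0.013, -0.102]
[0.0036, -0.0013, 0.0054] [0.005, 0.009, -0.102]
[0.0021, -0.0012, 0.005] [0.006, 0.005, -0.102]
[0.0006, -0.0013, 0.0045] [0.007, 0.001, -0.102]
[-0.0007, -0.0016, 0.0041] [0.008, -0.003, -0.102]
[-0.002, -0.002, 0.0036] [0.01, -0.006, -0.101]
[-0.0032, -0.0027, 0.0031] [0.012, -0.009, -0.101]
[-0.0042, -0.0035, 0.0025] [0.014, -0.011, -0.1]
[-0.005, -0.0044, 0.002] [0.017, -0.013, -0.1]
[-0.0057, -0.0054, 0.0014] [0.02, -0.015, -0.099]
[-0.0062, -0.0066, 0.0008] [0.024, -0.016, -0.099]
[-0.0064, -0.0078, 0.0002] [0.027, -0.016, -0.098]
[-0.0065, -0.009, -0.0004] [0.03, -0.016, -0.097]
[-0.0063, -0.0102, -0.001] [0.033, -0.015, -0.097]
```

Emit:
apply_moves(
  claw=[0.085, 0.085, 0.085, 0.085, 0.085, 0.085, 0.085, 0.085, 0.085, 0.085, 0.085, 0.085, 0.085, 0.085, 0.085, 0.085],
  xyz=[
    [-0.004, 0.0025, -0.0276],
    [-0.0015, 0.001, -0.0276],
    [0.001, -0.0005, -0.0275],
    [0.004, -0.0025, -0.0275],
    [0.013, -0.007, 0.007],
    [0.012, -0.006, 0.007],
    [0.0105, -0.0045, 0.007],
    [0.0095, -0.0035, 0.0065],
    [0.008, -0.0025, 0.0065],
    [0.0065, -0.002, 0.006],
    [0.005, -0.0015, 0.0055],
    [0.0035, -0.0015, 0.0055],
    [0.002, -0.001, 0.005],
    [0.0005, -0.0015, 0.0045],
    [-0.0005, -0.0015, 0.004],
    [-0.002, -0.002, 0.0035],
  ],
  twist=[
    [-0.008, -0.006, -0.002],
    [-0.003, -0.001, -0.001],
    [0.003, 0.003, 0.001],
    [0.009, 0.005, 0.003],
    [0.017, 0.033, -0.1],
    [0.014, 0.031, -0.1],
    [0.011, 0.028, -0.1],
    [0.009, 0.024, -0.1],
    [0.008, 0.02, -0.1],
    [0.006, 0.017, -0.102],
    [0.006, 0.013, -0.102],
    [0.005, 0.009, -0.102],
    [0.006, 0.005, -0.102],
    [0.007, 0.001, -0.102],
    [0.008, -0.003, -0.102],
    [0.01, -0.006, -0.1],
  ],
)

```text
clock: 20.9
position: [0.4799, -0.3385, 0.1507]
tool_rot: [-2.79, 0.261, -2.483]
force: [0.1, 0.2, -0.4]
grip_width: 0.0849
finger_force: 0.0
```

```bash
cat > nxt.py <<'E'
from plan import *
import ast
d,al,n=float(sys.argv[1]),float(sys.argv[2]),int(sys.argv[3]);guess=ast.literal_eval(sys.argv[4]) if len(sys.argv)>4 else None
S0=bot.observe();q0=S0['qpos'];x0,R0=fk(q0,P,s);pm=S0['position'];Rm=Ro.from_euler('xyz',S0['tool_rot']).as_matrix()
print(S0['clock'],q0.round(2),'gw',S0['grip_width'].round(4),'ff',S0['finger_force'],'F',S0['force'].round(1),'M',S0['moment'].round(2))
print('axial',((pm-c)@K.ax).round(4),'up',((pm-c)@K.up).round(4),'rt',((pm-c)@K.rt).round(4),'al',np.degrees(np.arctan2(Rm[:,1]@K.rt,Rm[:,1]@K.up)).round(1))
if n:
    g=ik(*pose(d,al),guess if guess else q0,w=.01); out,qs,cl=rows([q0,g],[n],None)
    print('goal',g.round(2),'sim',qs.round(2),'minclear',min(cl).round(3))
    for o in out: print(o[0].round(4).tolist(),o[1].round(3).tolist())
x1,R1=pose(d,al);print('direct',(Rm.T@(x1-pm)).round(4),Ro.from_matrix(Rm.T@R1).as_rotvec().round(4))
E
python3 nxt.py .10 180 8 "[1.36,.54,-1.01,2.18,1.45,.22,2.18]"
```

```text
Traceback (most recent call last):
  File "nxt.py", line 5, in <module>
    print(S0['clock'],q0.round(2),'gw',S0['grip_width'].round(4),'ff',S0['finger_force'],'F',S0['force'].round(1),'M',S0['moment'].round(2))
                                       ^^^^^^^^^^^^^^^^^^^^^^
AttributeError: 'float' object has no attribute 'round'
```

```bash
sed -i "s/S0\['grip_width'\].round(4)/S0['grip_width']/" nxt.py; python3 nxt.py .10 180 8 "[1.36,.54,-1.01,2.18,1.45,.22,2.18]"
```

```text
20.9 [ 0.96  0.4  -0.47  2.11  0.27  0.25  2.5 ] gw 0.0848798245796029 ff 0.0 F [ 0.1  0.2 -0.4] M [0.18 0.37 0.07]
axial 0.1174 up -0.0606 rt 0.0251 al -134.0
goal [ 1.43  0.58 -1.1   2.15  1.27  0.29  2.38] sim [ 1.3   0.5  -0.92  2.15  1.1   0.17  2.52] minclear 0.115
[-0.002, 0.0055, 0.0064] [-0.01, -0.006, -0.104]
[-0.0038, 0.0029, 0.0049] [-0.003, -0.01, -0.103]
[-0.0051, 0.0001, 0.0034] [0.005, -0.013, -0.102]
[-0.0059, -0.003, 0.0017] [0.014, -0.015, -0.101]
[-0.0062, -0.0063, 0.0] [0.023, -0.016, -0.099]
[-0.006, -0.0097, -0.0018] [0.032, -0.015, -0.098]
[-0.0052, -0.0131, -0.0037] [0.041, -0.012, -0.096]
[-0.0037, -0.0164, -0.0056] [0.049, -0.008, -0.095]
direct [-0.0628 -0.0254  0.0045] [ 0.1455 -0.1343 -0.7927]
```

```bash
python3 nxt.py .05 200 10 "[1.2,.7,-.9,2.1,1.7,.3,1.7]"
```

```text
20.9 [ 0.96  0.4  -0.47  2.11  0.27  0.25  2.5 ] gw 0.0848798245796029 ff 0.0 F [ 0.1  0.2 -0.4] M [0.18 0.37 0.07]
axial 0.1174 up -0.0606 rt 0.0251 al -134.0
goal [ 1.25  0.63 -0.91  2.12  1.55  0.23  1.76] sim [ 1.18  0.59 -0.8   2.12  1.55  0.16  1.73] minclear 0.073
[0.0003, 0.0013, 0.0084] [-0.003, 0.003, -0.049]
[-0.0012, 0.0002, 0.0079] [0.001, -0.001, -0.048]
[-0.0027, -0.0009, 0.0073] [0.004, -0.005, -0.048]
[-0.0041, -0.0021, 0.0067] [0.008, -0.009, -0.047]
[-0.0055, -0.0032, 0.006] [0.012, -0.013, -0.046]
[-0.0067, -0.0044, 0.0053] [0.015, -0.017, -0.044]
[-0.0078, -0.0056, 0.0045] [0.019, -0.02, -0.043]
[-0.0088, -0.0069, 0.0037] [0.022, -0.023, -0.042]
[-0.0097, -0.0081, 0.0029] [0.026, -0.026, -0.04]
[-0.0104, -0.0094, 0.002] [0.03, -0.028, -0.039]
direct [-0.0715 -0.0293  0.0536] [ 0.1178 -0.1547 -0.4447]
```

Emit:
apply_moves(
  claw=[0.085, 0.085, 0.085, 0.085, 0.085, 0.085, 0.085, 0.085, 0.085, 0.085, 0.085, 0.085],
  xyz=[
    [0, 0.001, 0.0085],
    [-0.001, 0, 0.008],
    [-0.0025, -0.001, 0.0075],
    [-0.004, -0.002, 0.0065],
    [-0.0055, -0.003, 0.006],
    [-0.0065, -0.0045, 0.0055],
    [-0.008, -0.0055, 0.0045],
    [-0.009, -0.007, 0.0035],
    [-0.0095, -0.008, 0.003],
    [-0.0105, -0.0095, 0.002],
    [0, 0, 0],
    [0, 0, 0],
  ],
  twist=[
    [-0.003, 0.003, -0.049],
    [0.001, -0.001, -0.048],
    [0.004, -0.005, -0.048],
    [0.008, -0.009, -0.047],
    [0.012, -0.013, -0.046],
    [0.015, -0.017, -0.044],
    [0.019, -0.02, -0.043],
    [0.022, -0.023, -0.042],
    [0.026, -0.026, -0.04],
    [0.03, -0.028, -0.039],
    [0, 0, 0],
    [0, 0, 0],
  ],
)

```text
clock: 22.1
position: [0.5609, -0.3229, 0.1295]
tool_rot: [-2.564, 0.199, -2.013]
force: [-0.6, -0.4, -0.7]
grip_width: 0.0852
finger_force: 0.0
```

```bash
python3 nxt.py .05 205 4
```

```text
22.1 [ 1.15  0.6  -0.79  2.1   1.5   0.17  1.77] gw 0.08517738871706387 ff 0.0 F [-0.6 -0.4 -0.7] M [0.11 0.61 0.04]
axial 0.0553 up -0.0089 rt -0.0019 al -159.5
goal [ 1.2   0.6  -0.83  2.12  1.52  0.18  1.69] sim [ 1.18  0.59 -0.8   2.12  1.52  0.16  1.68] minclear 0.069
[0.0005, 0.0012, -0.0014] [0.0, -0.001, 0.02]
[0.0005, 0.0012, -0.0015] [0.0, -0.001, 0.02]
[0.0005, 0.0011, -0.0015] [0.0, -0.001, 0.02]
[0.0005, 0.0011, -0.0015] [0.0, -0.001, 0.02]
direct [-0.0013 -0.009   0.0053] [ 0.0018 -0.0042  0.0784]
```

Emit:
apply_moves(
  claw=[0.085, 0.085, 0.085, 0.085, 0.085, 0.085],
  xyz=[
    [-0.001, -0.009, 0.005],
    [0, 0, 0.015],
    [0, 0, 0.015],
    [0, 0, 0.015],
    [0, 0, 0],
    [0, 0, 0],
  ],
  twist=[
    [0.002, -0.004, 0],
    [0, 0, 0],
    [0, 0, 0],
    [0, 0, 0],
    [0, 0, 0],
    [0, 0, 0],
  ],
)

```text
clock: 22.7
position: [0.5964, -0.3294, 0.0935]
tool_rot: [-2.561, 0.202, -2.009]
force: [-0.2, -0.0, -0.1]
grip_width: 0.0849
finger_force: 0.0
```

```bash
python3 nxt.py -.022 200 0
```

```text
22.7 [ 1.12  0.72 -0.8   2.04  1.72  0.23  1.59] gw 0.08494924967742955 ff 0.0 F [-0.2 -0.  -0.1] M [0.14 0.58 0.01]
axial 0.0052 up 0.0 rt -0.0006 al -159.6
direct [ 0.0006 -0.0002  0.0272] [ 0.0005  0.0012 -0.0071]
```

Emit:
apply_moves(
  claw=[0.085, 0.085, 0.085, 0.085],
  xyz=[
    [0, 0, 0.012],
    [0, 0, 0.01],
    [0, 0, 0.005],
    [0, 0, 0],
  ],
  twist=[
    [0, 0, 0],
    [0, 0, 0],
    [0, 0, 0],
    [0, 0, 0],
  ],
)

```text
clock: 23.1
position: [0.6122, -0.3315, 0.071]
tool_rot: [-2.561, 0.203, -2.008]
force: [-0.3, -0.6, 1.1]
grip_width: 0.0846
finger_force: 0.0
```

Emit:
apply_moves(
  claw=[0.045, 0.04, 0.04, 0.04, 0.04],
  xyz=[
    [0, 0, 0],
    [0, 0, 0],
    [0, 0, 0],
    [0, 0, 0],
    [0, 0, 0],
  ],
  twist=[
    [0, 0, 0],
    [0, 0, 0],
    [0, 0, 0],
    [0, 0, 0],
    [0, 0, 0],
  ],
  force=40,
)

```text
clock: 23.6
position: [0.6104, -0.3306, 0.0705]
tool_rot: [-2.563, 0.202, -2.008]
force: [-19.7, 8.2, 8.1]
grip_width: 0.0534
finger_force: 38.5
```

```bash
python3 nxt.py -.022 200 0
```

```text
23.6 [ 1.12  0.79 -0.83  2.01  1.8   0.28  1.54] gw 0.053433367870489336 ff 38.478750586509705 F [-19.7   8.2   8.1] M [1.28 3.03 0.51]
axial -0.0216 up -0.0017 rt -0.0013 al -159.6
direct [ 0.0006 -0.0021  0.0003] [ 0.0023  0.0017 -0.0063]
```

```bash
cat > ptr.py <<'E'
from knob import *
import sys
def pointer(f,dc):
    g=f['img'].max(2).astype(np.float32); best=(0,)
    for t in np.radians(np.arange(0,360,1.)):
        q=np.array([dc+.036*ax+r*(np.cos(t)*up+np.sin(t)*rt) for r in np.linspace(.006,.025,12)])
        uv=proj(f,q).astype(np.float32); m=cv2.remap(g,uv[:,:1],uv[:,1:],1).mean()
        best=max(best,(m,round(np.degrees(t))))
    return best
def joint(f):
    # free small centre shift: best line
    b=max((pointer(f,c+i*up+j*rt)+(i,j)) for i in np.arange(-.002,.009,.002) for j in np.arange(-.006,.007,.002))
    return pointer(f,c+.003*up+.001*rt),b
E
python3 - <<'E'
from ptr import *
for n in('top','side'):
    f=dict(bot.grab_frame(n)); f['img']=cv2.imread(f'pics/{n}0.png')[:,:,::-1].copy(); print(n,joint(f))
E
```

```text
top ((np.float32(113.81022), 52), (np.float32(113.78629), 51, np.float64(0.002), np.float64(0.0)))
side ((np.float32(170.31958), 57), (np.float32(172.0249), 52, np.float64(0.002), np.float64(0.002)))
```

Emit:
apply_moves(
  claw=[0.04, 0.04],
  xyz=[
    [0, 0.003, 0],
    [0, 0, 0],
  ],
  twist=[
    [0, 0, 0],
    [0, 0, 0],
  ],
)

```text
clock: 23.9
position: [0.6102, -0.3305, 0.0705]
tool_rot: [-2.559, 0.202, -2.008]
force: [-5.1, 0.5, 7.5]
grip_width: 0.0531
finger_force: 41.6
```

Emit:
apply_moves(
  claw=[0.04, 0.04, 0.04, 0.04, 0.04, 0.04, 0.04, 0.04, 0.04, 0.04],
  xyz=[
    [0, 0, 0],
    [0, 0, 0],
    [0, 0, 0],
    [0, 0, 0],
    [0, 0, 0],
    [0, 0, 0],
    [0, 0, 0],
    [0, 0, 0],
    [0, 0, 0],
    [0, 0, 0],
  ],
  twist=[
    [0, 0, 0.1],
    [0, 0, 0.1],
    [0, 0, 0.1],
    [0, 0, 0.1],
    [0, 0, 0.1],
    [0, 0, 0.1],
    [0, 0, 0.1],
    [0, 0, 0.1],
    [0, 0, 0.1],
    [0, 0, 0],
  ],
)

```text
clock: 24.9
position: [0.6101, -0.3304, 0.0704]
tool_rot: [-2.931, 0.58, -2.909]
force: [-8.2, 1.6, 10.6]
grip_width: 0.0529
finger_force: 42.2
```

```bash
python3 nxt.py -.022 250 0
```

```text
24.9 [ 1.26  0.91 -1.06  2.01  1.75  0.47  0.79] gw 0.05292721223718981 ff 42.24740982055664 F [-8.2  1.6 10.6] M [ 0.19  0.71 -0.01]
axial -0.0216 up -0.0021 rt -0.0015 al -107.9
direct [-0.0015 -0.0021  0.0004] [ 0.0007  0.0021 -0.0374]
```

Emit:
apply_moves(
  claw=[0.04, 0.04, 0.04, 0.04, 0.04, 0.04, 0.04, 0.04, 0.04],
  xyz=[
    [0, 0, 0],
    [0, 0, 0],
    [0, 0, 0],
    [0, 0, 0],
    [0, 0, 0],
    [0, 0, 0],
    [0, 0, 0],
    [0, 0, 0],
    [0, 0, 0],
  ],
  twist=[
    [0, 0, 0.1],
    [0, 0, 0.1],
    [0, 0, 0.1],
    [0, 0, 0.1],
    [0, 0, 0.1],
    [0, 0, 0.1],
    [0, 0, 0.1],
    [0, 0, 0.1],
    [0, 0, 0],
  ],
)

```text
clock: 25.8
position: [0.6101, -0.33, 0.0704]
tool_rot: [2.822, 0.532, 2.423]
force: [-9.4, 1.8, 11.4]
grip_width: 0.0528
finger_force: 42.3
```

```bash
python3 nxt.py -.022 290 0
```

```text
25.8 [ 1.33  1.01 -1.21  2.01  1.75  0.61  0.07] gw 0.05276133186600366 ff 42.263935804367065 F [-9.4  1.8 11.4] M [0.36 0.8  0.05]
axial -0.0216 up -0.002 rt -0.0019 al -62.0
direct [-0.0027 -0.0007  0.0004] [ 0.0023  0.0009 -0.139 ]
```

Smooth so far: 1.70 rad turned, knob at about 2.61. I'll turn 0.70 more to about 3.31.

Emit:
apply_moves(
  claw=[0.04, 0.04, 0.04, 0.04, 0.04, 0.04, 0.04, 0.04, 0.04],
  xyz=[
    [0, 0, 0],
    [0, 0, 0],
    [0, 0, 0],
    [0, 0, 0],
    [0, 0, 0],
    [0, 0, 0],
    [0, 0, 0],
    [0, 0, 0],
    [0, 0, 0],
  ],
  twist=[
    [0, 0, 0.1],
    [0, 0, 0.1],
    [0, 0, 0.1],
    [0, 0, 0.1],
    [0, 0, 0.1],
    [0, 0, 0.1],
    [0, 0, 0.1],
    [0, 0, 0],
    [0, 0, 0],
  ],
)

```text
clock: 26.7
position: [0.6102, -0.3298, 0.0704]
tool_rot: [2.564, 0.217, 1.75]
force: [-5.9, 3.0, 9.6]
grip_width: 0.0528
finger_force: 42.1
```

```bash
python3 nxt.py -.022 290 0
```

```text
26.7 [ 1.37  1.1  -1.32  2.    1.75  0.72 -0.58] gw 0.052841484178752306 ff 42.14303433895111 F [-5.9  3.   9.6] M [0.52 0.72 0.21]
axial -0.0215 up -0.002 rt -0.0021 al -22.2
direct [-0.0027  0.001   0.0005] [ 2.80e-03 -1.00e-04 -8.35e-01]
```

Emit:
apply_moves(
  claw=[0.04, 0.04, 0.04, 0.04, 0.04, 0.04, 0.04, 0.04, 0.04, 0.04, 0.04, 0.04, 0.04, 0.04, 0.04, 0.04],
  xyz=[
    [0, 0, 0],
    [0, 0, 0],
    [0, 0, 0],
    [0, 0, 0],
    [0, 0, 0],
    [0, 0, 0],
    [0, 0, 0],
    [0, 0, 0],
    [0, 0, 0],
    [0, 0, 0],
    [0, 0, 0],
    [0, 0, 0],
    [0, 0, 0],
    [0, 0, 0],
    [0, 0, 0],
    [0, 0, 0],
  ],
  twist=[
    [0, 0, 0.06],
    [0, 0, 0],
    [0, 0, -0.106],
    [0, 0, -0.106],
    [0, 0, -0.106],
    [0, 0, -0.106],
    [0, 0, -0.106],
    [0, 0, -0.106],
    [0, 0, -0.106],
    [0, 0, -0.106],
    [0, 0, -0.106],
    [0, 0, -0.106],
    [0, 0, -0.106],
    [0, 0, -0.106],
    [0, 0, 0],
    [0, 0, 0],
  ],
)

```text
clock: 28.3
position: [0.6101, -0.3302, 0.0704]
tool_rot: [-3.122, 0.612, 3.034]
force: [-7.4, 2.0, 8.8]
grip_width: 0.0528
finger_force: 41.8
```

```bash
python3 nxt.py -.022 290 0
```

```text
28.3 [ 1.29  0.95 -1.12  2.01  1.75  0.53  0.54] gw 0.052751229136457856 ff 41.75995588302612 F [-7.4  2.   8.8] M [0.1  0.8  0.13]
axial -0.0215 up -0.0021 rt -0.0017 al -91.7
direct [-0.0021 -0.0017  0.0005] [0.0012 0.0012 0.3779]
```

Emit:
apply_moves(
  claw=[0.06, 0.085, 0.085, 0.085, 0.085, 0.085, 0.085, 0.085, 0.085, 0.085, 0.085, 0.085],
  xyz=[
    [0, 0, 0],
    [0, 0, 0],
    [0, 0, 0],
    [0, 0, 0],
    [0, 0, -0.01],
    [0, 0, -0.02],
    [0, 0, -0.03],
    [0, 0, -0.03],
    [0, 0, -0.03],
    [0, 0, -0.03],
    [0, 0, -0.02],
    [0, 0, 0],
  ],
  twist=[
    [0, 0, 0],
    [0, 0, 0],
    [0, 0, 0],
    [0, 0, 0],
    [0, 0, 0],
    [0, 0, 0],
    [0, 0, 0],
    [0, 0, 0],
    [0, 0, 0],
    [0, 0, 0],
    [0, 0, 0],
    [0, 0, 0],
  ],
)

```text
clock: 29.5
position: [0.5125, -0.3173, 0.2107]
tool_rot: [-3.121, 0.613, 3.033]
force: [-0.0, -0.1, -0.3]
grip_width: 0.085
finger_force: 0.0
```

```bash
python3 nxt.py .2 268 0
python3 - <<'E'
from ptr import *
for n in('top','side'): print(n,joint(grab(n,n+'_end.png')))
E
```

```text
29.5 [ 1.63  0.65 -1.39  2.12  1.17  0.48  0.98] gw 0.08499604221395404 ff 0.0 F [-0.  -0.1 -0.3] M [0.06 0.61 0.04]
axial 0.1498 up -0.0022 rt -0.0006 al -91.6
direct [-0.0023 -0.0007 -0.0502] [-0.0013  0.0021 -0.0071]
top ((np.float32(124.29818), 126), (np.float32(131.35457), 120, np.float64(-0.002), np.float64(0.006)))
side ((np.float32(187.75945), 128), (np.float32(195.99211), 117, np.float64(0.0), np.float64(0.0)))
```

Run:
```python
from ptr import *
for n in('top','side'):
    f=grab(n)
    r=bot.find_in(n,'wiper_arm'); print([(np.round(x['position'],3),round(x['score'],2)) for x in r])
    e=pointer(f,c+.001*up-.0007*rt); f['img']=cv2.imread(f'pics/{n}0.png')[:,:,::-1].copy()
    print(n,'end',e,'start',pointer(f,c+.001*up-.0007*rt))
```

```text
[(array([0.171, 0.32 , 0.028]), 0.91), (array([0.575, 0.339, 0.13 ]), 0.59)]
top end (np.float32(125.54232), 117) start (np.float32(114.18424), 50)
[(array([0.569, 0.318, 0.127]), 0.47)]
side end (np.float32(196.49715), 119) start (np.float32(170.36409), 54)
```

```bash
python3 -c "
from workcell import bot
print(bot.job_done())"
```

```text
the job is handed in; nothing more can be done
None
```

The wiper arm is lying right way up in both dryer notches. The timer went past 30 minutes (to about 32) and back to about 20. The job was handed in at about 30 s with the robot clear; no verdict was returned.

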